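Fetch the flux tin from behind the bottles

TASK

I need the yellow-lidded flux tin at the soldering mat, but it is hemmed in at the back of the blue tray by the white bottle, the amber bottle and the spray can: first lift those three out and stand them all in the empty orange tray, then set the tin down inside the white ring on the green mat, and finally put each of the three back in the blue tray in its own place, where it stood before. Keep everything upright, and leave the solder reel, the tip cleaner pot and the helping-hand stand where they are.

Things in the scene. Friction and masses are not known exactly. Their poses are not given: they have to be found in the camera images.
- caddy: Blue open tray, fixed, outside 146 (its x) by 206 mm (its y), walls 4 mm thick, 30 mm high, floor 4 mm thick. Origin: centre of underside; x points away from the robot (turned up to 0.25 rad). In it stand six things, about 60 mm apart, gaps 12 mm. Back row (x +30 mm): tin in the middle, a tall container each side. Front row (x -30 mm): third tall one in the middle, reel and pot at the ends.
- parts_tray: Orange open tray, fixed, empty at the start. Outside 118 mm (its x) by 208 mm (its y), walls 4 mm thick and 20 mm high, floor 4 mm thick; the three tall containers fit side by side along its y, 63 mm apart. Origin: centre of its underside; x points away from the robot (turned up to 0.2 rad). Blue tray, orange tray and mat change places with one another from start to start.
- ring_center (a point): Centre of the raised white ring on the green soldering mat, on the mat's top surface, 3 mm above the bench. Ring: 74 mm inner, 82 mm outer diameter, 2.5 mm high. The mat is fixed, 260 mm (x) by 200 mm (y); this point is 30 mm from its centre towards the robot. Axes are the mat's: x points away from the robot (turned up to 0.2 rad), z up.
- flux_tin: Low round tin, bare metal below a yellow lid, 50 mm diameter, 36 mm high, about 0.1 kg: the wanted thing. It can be gripped from above (jaws closing along the blue tray's y) only once the tall containers beside and in front of it are gone. Origin: centre of its underside; z up.
- white_bottle: White plastic bottle with a blue label and a blue cap, 46 mm diameter, 112 mm high, about 0.11 kg. The cap, 26 mm in diameter, runs from 80 mm up to the top (tapering in the last 10 mm) and is where to grip it; the shoulder lies below 77 mm. Origin: centre of its underside; z up. The three tall containers swap places from start to start.
- amber_bottle: Amber (brown) bottle with a pale label and a black cap, 47 mm diameter, 115 mm high, about 0.14 kg. The cap, 28 mm in diameter, runs from 84 mm up to the top and is where to grip it; the shoulder lies below 81 mm. Origin: centre of its underside; z up.
- spray_can: Red spray can with a pale band and a white nozzle cap, 45 mm diameter, 130 mm high, about 0.13 kg. The nozzle cap, 28 mm in diameter, runs from 98 mm up to the top and is where to grip it; the dome lies below 98 mm. Origin: centre of its underside; z up.
- solder_reel: Reel of solder standing on end, black flanges and silvery winding, 48 mm diameter, 40 mm high, in one front corner of the blue tray; to be left alone. Origin: centre of its underside; z up.
- tip_cleaner: Dark metal pot of brass wool for wiping the iron's tip, 48 mm diameter, 35 mm high, in the other front corner of the blue tray; to be left alone. Origin: centre of its underside; z up.
- helping_hand: Helping-hand stand on the far part of the green mat, about 110 mm beyond the ring's centre (from the robot): a dark round base of 72 mm diameter, a post and a 116 mm wide cross bar at 108 mm height, whose clips hold a small green circuit board on the far side; 0.6 kg; to be left alone. Origin: centre of its underside; z up.
Not all that is in view belongs to the job. What is shaped like the flux_tin but turquoise is not meant.

How it is judged:
By the outcome, as a careful person would: the job done as asked, in the order asked, and still so for the second after the job is handed in, with the robot touching nothing.
It also fails if it takes over 147 s, if anything falls off the work surface, if the arm or the gripper's body presses on something with over 40 N, if the wrist force passes 120 N, or if a joint passes its speed limit or range.

ROBOT

A 6-joint arm with a two-finger parallel gripper is mounted at the origin on the work surface. World frame = base frame: x ahead of the robot, y to its left, z up, the work surface at z = 0. Lengths are in m, angles in rad, forces in N, time in s.
With the tool pointing down it reaches from about 0.35 to 0.775 m from the base axis. Payload 5.5 kg.
Tool frame: the origin (TCP) lies at the very end of the fingers, on their centre line; the grasp point (between the pads) lies 19 mm behind it; x points along the fingers, y is the direction in which the jaws open and shut, and the axes are right-handed (so a half turn about x gives the same grasp; the last joint's range is limited). The gripper opens to 85 mm and grips with 20 to 120 N. Pads are 22 mm wide; open, the fingers measure 114 mm over their backs; the gripper's body (76 mm by 85 mm) begins 54 mm behind the grasp point. The pads swing forward as they close: fully open they stand 13 mm farther back than shut.
Start: joints at [-1.244, 0.313, 0.046, 1.304, 0, 1.431], TCP at [0.259, -0.514, 0.231] pointing down, gripper open.
Joint ranges: [-2.76, 2.76], [-0.86, 1.69], [-1.03, 1.26], [-2.2, 2.34], [-1.47, 1.5], [-3.14, 3.14]. Speed limits (rad/s): [2.57, 2.57, 3.14, 3.14, 3.14, 3.14].

INTERFACE

Orientations are given as a unit quaternion [w, x, y, z].
In Python, from workcell import env gives the robot as it stands.
- The arm moves only by the tool servo_tool, never from a script. Its argument "increments" is a list of rows, each an object with "offset": the shift along the tool's x, y, z in cm, a list of three; "yaw": the turn about the tool's x in degrees. In form: [{"offset": [x, y, z], "yaw": yaw}, ...]. A call has exactly 8 rows; each row is the pose to reach, as a shift and turn from the pose commanded when the call began, along the tool's axes at that moment; what a row does not reach only later rows make up. A row lasts 1/10 s, in which the tool goes at most 50 mm and 8.59 degrees, less where a joint would pass 70% of its speed; a pose out of reach is approached as far as the arm can. A call with a gripper value outside its range is refused whole. "claw" is the opening, from 0 (shut) to 1 (fully open), set as the call begins (left out, the last holds). The fingers move at their own pace and stop on an object; "force" is the grip in N (left out, the last holds). Time passes only in rows, so rows that repeat a pose let the fingers close, or fill a call up. It gives the time, the measured TCP pose, the force and the opening at its end, in the units of the state.
- env.get_state(): the state, without advancing time (a new reading comes with each control period).
- env.read_camera(name): name is "scene" or "top" or "wrist"; returns (picture, depth): 400x640x3 uint8, red, green, blue; 400x640 float32, m along the optical axis (not along the pixel's ray), 0 where there is no reading.
- env.camera_model(name): a dict with "vertical_fov" (degrees; the focal length in pixels is half the picture's height over the tangent of half this angle, whatever the lens; pixels are square), "cx", "cy" (the principal point, pixels), "world_from_camera" (4x4, takes a point from camera to world coordinates). Camera axes: x right, y up, looking along -z (the intrinsics and any distortion apply to the point x, -y, -z); pixel columns grow to the right and rows downward; lengths in m; the calibration is good to about 2 mm. A picture is of the moment at which its call begins: read the wrist's pose just before it. camera_model takes no time and is no camera call; for the wrist camera it gives the pose at the moment of the call.
- env.hand_in(): hands the job in, once; it reports no verdict.
The state is a dict: "clock": time; "joint_pos": joint angles; "qvel": joint speeds; "tau": joint torques, N m; "tcp_pos": TCP position; "orientation": TCP orientation; "wrist_force": force on the tool from outside, world axes, zero at the start; "ft_torque": the same for the moment, N m; "finger_gap": finger opening in m.
Only numpy, scipy, OpenCV 4.12 (cv2) and the standard library are available. Lean on these libraries where they do the work, as an engineer would, in place of code of your own. Each camera call takes 0.05 s, during which the arm holds its last target.

## Working session

There is one attempt and no reset: what is moved stays moved. The work goes in short steps, Python scripts to look and compute and a tool call to move; the robot and the scene stay as the last step left them, time stands still between calls to the robot, and variables do not carry over. Pictures are saved under pics/ and viewed, and the job is handed in when it is done.

Besides the shell and the picture viewer there is one more tool, called as a command line: name --argument value ..., lists and objects as JSON in quotes. servo_tool: Moves the arm, as the interface text tells. Its arguments: {"type":"object","properties":{"increments":{"type":"array","items":{"type":"object","properties":{"offset":{"type":"array","items":{"type":"number"}},"yaw":{"type":"number"}}}},"claw":{"type":"number"},"force":{"type":"number"}},"required":["increments"]}

```bash
ls; mkdir -p pics
python3 - <<'E'
from workcell import env
import cv2,numpy as np
print(env.get_state())
for n in ["scene","top"]:
    p,d=env.read_camera(n); cv2.imwrite(f"pics/{n}0.png",p[:,:,::-1]); np.save(f"pics/{n}0d.npy",d); np.save(f"pics/{n}0.npy",p)
for n in ["scene","top","wrist"]: print(n,env.camera_model(n))
E
```

```text
pics
{'clock': 0.0, 'joint_pos': array([-1.24358265e+00,  3.13995120e-01,  4.49823725e-02,  1.30359829e+00,
        1.49478700e-05,  1.43122666e+00]), 'qvel': array([0.00061257, 0.0008171 , 0.00129718, 0.00111784, 0.00010517,
       0.00071448]), 'tau': array([-8.00325670e-04, -4.80630684e+01,  2.98528951e+01,  1.94742030e-02,
       -1.46228958e-04, -5.04622349e-06]), 'tcp_pos': array([ 0.2586054 , -0.51299545,  0.23041326]), 'orientation': array([-0.1628993 , -0.68788027, -0.16417784,  0.68798996]), 'wrist_force': array([0.12052587, 0.73170009, 0.44423624]), 'ft_torque': array([-3.72605959e-02,  1.91608684e-02, -3.29161480e-05]), 'finger_gap': 0.08523636844745795}
scene {'vertical_fov': 43.89741261642541, 'cx': 320.5685060497716, 'cy': 198.87353381597077, 'world_from_camera': array([[ 0.81269922, -0.41154662,  0.41249164,  0.99243222],
       [ 0.58243989,  0.55330063, -0.59550163, -0.66594496],
       [ 0.0168448 ,  0.7242153 ,  0.68936816,  0.8263023 ],
       [ 0.        ,  0.        ,  0.        ,  1.        ]])}
top {'vertical_fov': 44.58748499670964, 'cx': 311.1573960043009, 'cy': 200.09253672721698, 'world_from_camera': array([[ 0.02781972,  0.99875497, -0.04140749,  0.48684714],
       [-0.99955991,  0.0273676 , -0.01144578, -0.01735757],
       [-0.0102983 ,  0.04170769,  0.99907678,  1.14171113],
       [ 0.        ,  0.        ,  0.        ,  1.        ]])}
wrist {'vertical_fov': 66.03131025074805, 'cx': 317.0113241700715, 'cy': 200.85655852846807, 'world_from_camera': array([[ 0.45066346,  0.85975247,  0.24026682,  0.31952485],
       [-0.89269236,  0.43453654,  0.11949199, -0.48202224],
       [-0.00167118, -0.26833503,  0.9633242 ,  0.37332635],
       [ 0.        ,  0.        ,  0.        ,  1.        ]])}
```

View pics/scene0.png

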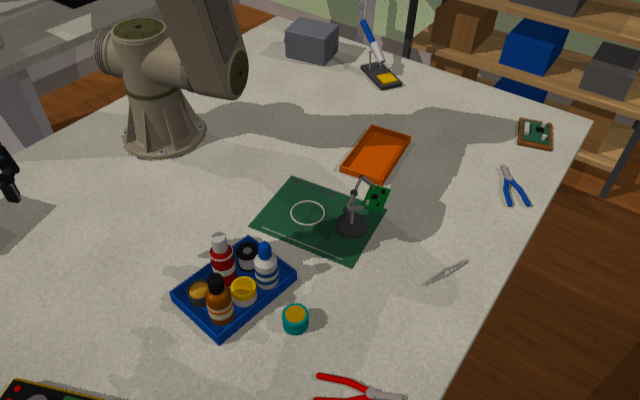

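View pics/top0.png

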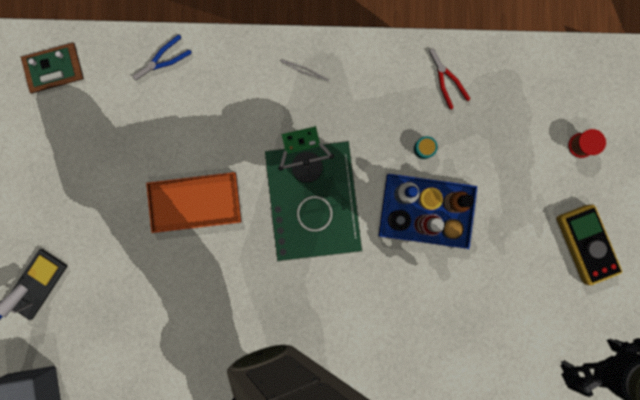

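The top view shows the blue tray around (428,211): white bottle (409,192), yellow tin (432,198) and amber (460,201) at the back, with reel (400,219), red can (432,225) and pot (453,229) in front. The orange tray is at (195,202) and the ring at (315,214). Look-alikes for the tin are the turquoise tin (425,147), the brass pot (453,229), and the loose red cylinder (590,143), which could pass for the can. The choice by description is the yellow-lidded tin at (432,198). I'll check it in a close crop.

```bash
cat > h.py <<'E'
import numpy as np,cv2
from workcell import env
def K(m,h=400):
    f=h/2/np.tan(np.radians(m["vertical_fov"])/2); return f,m["cx"],m["cy"]
def ray(m,uv):
    f,cx,cy=K(m); uv=np.atleast_2d(uv).astype(float)
    d=np.c_[(uv[:,0]-cx)/f,-(uv[:,1]-cy)/f,-np.ones(len(uv))]
    T=m["world_from_camera"]; return T[:3,3],d@T[:3,:3].T
def onz(m,uv,z):
    o,d=ray(m,uv); return o+d*((z-o[2])/d[:,2])[:,None]
def cloud(m,dep):
    v,u=np.mgrid[:dep.shape[0],:dep.shape[1]]
    o,d=ray(m,np.c_[u.ravel(),v.ravel()]); return (o+d*dep.ravel()[:,None]).reshape(dep.shape+(3,))
def proj(m,P):
    f,cx,cy=K(m); T=m["world_from_camera"]; q=(np.atleast_2d(P)-T[:3,3])@T[:3,:3]
    return np.c_[cx+f*q[:,0]/-q[:,2],cy-f*q[:,1]/-q[:,2]]
E
python3 - <<'E'
from h import *
m=env.camera_model("top"); p=np.load("pics/top0.npy"); d=np.load("pics/top0d.npy")
C=cloud(m,d)
hsv=cv2.cvtColor(p,cv2.COLOR_RGB2HSV)
print("hsv samples",[ (uv,hsv[uv[1],uv[0]],C[uv[1],uv[0]].round(3)) for uv in [(386,180),(195,202),(284,240),(432,198),(409,186),(460,201),(432,222),(300,300),(425,147)]])
def rect(mask,z,name):
    mask=cv2.morphologyEx(mask.astype(np.uint8),cv2.MORPH_CLOSE,np.ones((3,3)))
    cs,_=cv2.findContours(mask,cv2.RETR_EXTERNAL,cv2.CHAIN_APPROX_NONE)
    c=max(cs,key=cv2.contourArea); P=onz(m,c[:,0,:],z)
    r=cv2.minAreaRect((P[:,:2]*1000).astype(np.float32)); print(name,r,cv2.contourArea(c)); return c
H,S,V=hsv[...,0],hsv[...,1],hsv[...,2]
rect((H>105)&(H<125)&(S>150)&(V>50),.03,"blue")
rect((H<15)&(S>180)&(np.arange(640)[None]<260)&(V>60),.02,"orange")
rect((H>60)&(H<90)&(S>90)&(np.arange(640)[None]<370)&(np.arange(640)[None]>255)&(C[...,2]<.02),.003,"mat")
a=p[160:260,250:490]; cv2.imwrite("pics/topcrop.png",cv2.resize(a,None,fx=3.3,fy=3.3,interpolation=cv2.INTER_CUBIC)[:,:,::-1])
b=np.load("pics/scene0.npy")[220:345,160:320]; cv2.imwrite("pics/scrop.png",cv2.resize(b,None,fx=4.5,fy=4.5,interpolation=cv2.INTER_CUBIC)[:,:,::-1])
E
```

```text
hsv samples [((386, 180), array([115,  91,  53], dtype=uint8), array([ 0.586, -0.178,  0.005])), ((195, 202), array([ 10, 201, 164], dtype=uint8), array([0.522, 0.268, 0.001])), ((284, 240), array([73, 60, 51], dtype=uint8), array([0.439, 0.056, 0.003])), ((432, 198), array([ 20, 187, 150], dtype=uint8), array([ 0.545, -0.276,  0.044])), ((409, 186), array([107,  38,  60], dtype=uint8), array([ 0.567, -0.217,  0.081])), ((460, 201), array([105, 255,   4], dtype=uint8), array([ 0.536, -0.32 ,  0.11 ])), ((432, 222), array([ 21,  19, 137], dtype=uint8), array([ 0.49 , -0.256,  0.134])), ((300, 300), array([ 25,  28, 157], dtype=uint8), array([0.301, 0.015, 0.001])), ((425, 147), array([ 20, 190, 137], dtype=uint8), array([ 0.66 , -0.26 ,  0.039]))]
blue ((516.296142578125, -269.44354248046875), (203.7421417236328, 141.4541778564453), 83.48942565917969) 3570.0
orange ((521.500244140625, 267.32965087890625), (112.85102844238281, 204.78790283203125), 8.584142684936523) 4181.5
mat ((533.4454956054688, -7.632850646972656), (254.05856323242188, 194.4427032470703), 8.319743156433105) 7449.0
```

View pics/topcrop.png

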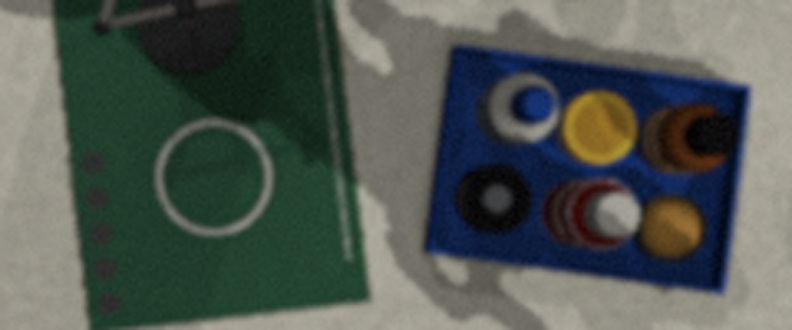

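View pics/scrop.png

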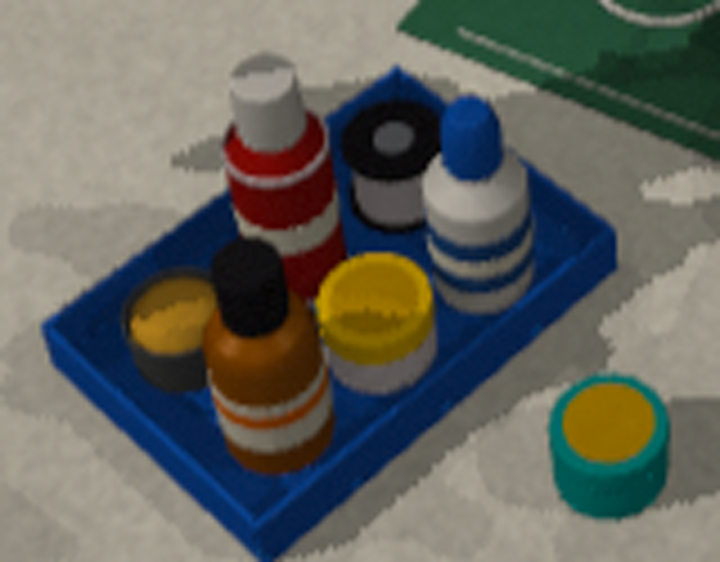

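The crops confirm it: the yellow-lidded bare-metal tin sits between the white and amber bottles, and the turquoise one is outside the tray. Next I'll measure the caps and the ring.

```bash
cat >> h.py <<'E'
def blob(mask,win):
    k=np.zeros(mask.shape,bool); u0,u1,v0,v1=win; k[v0:v1,u0:u1]=1
    n,l,s,c=cv2.connectedComponentsWithStats((mask&k).astype(np.uint8)); i=1+np.argmax(s[1:,4]); return c[i],s[i]
CAD=np.array([.5163,-.2694]); CY=np.radians(-6.51)
def cad(xy): 
    c,s=np.cos(CY),np.sin(CY); return (np.array(xy)-CAD)@np.array([[c,-s],[s,c]])
def cadw(xy):
    c,s=np.cos(CY),np.sin(CY); return CAD+np.array([[c,-s],[s,c]])@np.array(xy)
E
python3 - <<'E'
from h import *
m=env.camera_model("top"); p=np.load("pics/top0.npy"); d=np.load("pics/top0d.npy")
ms=env.camera_model("scene"); ps=np.load("pics/scene0.npy"); ds=np.load("pics/scene0d.npy")
C=cloud(m,d); Cs=cloud(ms,ds)
# by depth: points above cap heights
for name,(lo,hi),c in [("white",(.086,.116),(.03,.06)),("amber",(.09,.119),(.03,-.06)),("can",(.106,.134),(-.03,0)),("tin",(.03,.044),(.03,0)),("reel",(.036,.048),(-.03,.06)),("pot",(.03,.044),(-.03,-.06))]:
    w=cadw(c)
    for n,A in (("top",C),("scene",Cs)):
        k=(A[...,2]>lo)&(A[...,2]<hi)&(np.hypot(A[...,0]-w[0],A[...,1]-w[1])<.035)
        P=A[k]; (x,y),r=cv2.minEnclosingCircle((P[:,:2]*1000).astype(np.float32))
        zt=np.percentile(P[:,2],90); t=P[P[:,2]>zt-.008]
        v,u=np.nonzero(k)
        print(name,n,len(P),"expect",w.round(4),"circ",round(x),round(y),round(r),"topmean",t.mean(0).round(4),"cadframe",(cad(t.mean(0)[:2])*1000).round(1))
hsv=cv2.cvtColor(p,cv2.COLOR_RGB2HSV); H,S,V=[hsv[...,i].astype(int) for i in range(3)]
k=np.zeros(S.shape,bool);k[190:240,290:340]=1
k&=(S<50)&(V>60)
v,u=np.nonzero(k); P=onz(m,np.c_[u,v],.0055)[:,:2]*1000
A=np.c_[2*P,np.ones(len(P))]; s=np.linalg.lstsq(A,(P**2).sum(1),rcond=None)[0]; print("ring",s[:2],np.sqrt(s[2]+s[:2]@s[:2]),len(P))
E
```

```text
white top 90 expect [ 0.5529 -0.2132] circ 553 -218 13 topmean [ 0.5538 -0.2171  0.1123] cadframe [31.4 56.3]
white scene 156 expect [ 0.5529 -0.2132] circ 557 -220 13 topmean [ 0.5591 -0.2231  0.1111] cadframe [37.3 50.9]
amber top 105 expect [ 0.5393 -0.3324] circ 536 -332 14 topmean [ 0.5359 -0.3308  0.1175] cadframe [ 26.4 -58.8]
amber scene 162 expect [ 0.5393 -0.3324] circ 539 -333 14 topmean [ 0.545  -0.337   0.1149] cadframe [ 36.2 -64. ]
can top 105 expect [ 0.4865 -0.266 ] circ 484 -266 14 topmean [ 0.4838 -0.264   0.1319] cadframe [-32.9   1.7]
can scene 176 expect [ 0.4865 -0.266 ] circ 486 -267 15 topmean [ 0.4908 -0.2714  0.13  ] cadframe [-25.2  -4.9]
tin top 379 expect [ 0.5461 -0.2728] circ 543 -276 25 topmean [ 0.543  -0.2757  0.0404] cadframe [27.2 -3.2]
tin scene 488 expect [ 0.5461 -0.2728] circ 546 -270 32 topmean [ 0.546  -0.2762  0.0415] cadframe [30.3 -3.4]
reel top 346 expect [ 0.4933 -0.2064] circ 492 -207 24 topmean [ 0.4929 -0.2062  0.0442] cadframe [-30.4  60.2]
reel scene 328 expect [ 0.4933 -0.2064] circ 492 -206 25 topmean [ 0.493  -0.2074  0.0458] cadframe [-30.1  58.9]
pot top 320 expect [ 0.4797 -0.3256] circ 484 -328 31 topmean [ 0.4767 -0.3274  0.0358] cadframe [-32.7 -62.2]
pot scene 357 expect [ 0.4797 -0.3256] circ 477 -329 25 topmean [ 0.4763 -0.331   0.0374] cadframe [-32.7 -65.8]
ring [503.41140876 -12.44005302] 38.79413132484644 340
```

```bash
cat >> h.py <<'E'
from scipy.spatial.transform import Rotation as R
def pose():
    s=env.get_state(); return s["tcp_pos"],R.from_quat(s["orientation"],scalar_first=True).as_matrix(),s
def go(x,y,z,yawdeg=None):
    """print tool-axis shift (cm) and yaw (deg) to reach TCP x,y,z (m) with tool y at world angle yawdeg"""
    p,M,s=pose(); o=M.T@(np.array([x,y,z])-p)*100
    a=np.degrees(np.arctan2(M[1,1],M[0,1])); t=0
    if yawdeg is not None: t=-((yawdeg-a+90)%180-90)
    print(f"t={s['clock']:.2f} tcp {p.round(4)} ang_y {a:.1f} gap {s['finger_gap']:.4f} F {s['wrist_force'].round(1)} -> offset {o.round(2)} yaw {t:.1f}")
E
python3 - <<'E'
from h import *
p,M,s=pose(); print(M.round(3)); T=env.camera_model("wrist")["world_from_camera"]; print("cam in tool",(M.T@(T[:3,3]-p)).round(4))
print("look dir in tool",M.T@-T[:3,2])
go(.554,-.218,.20,83.5)
print("slots",[ (np.array([.5215,.2673])+k*np.array([-.149,.989])).round(4) for k in(.063,0,-.063)])
E
```

```text
[[-0.001  0.45  -0.893]
 [ 0.002 -0.893 -0.45 ]
 [-1.    -0.002 -0.   ]]
cam in tool [-0.1428 -0.0005 -0.0684]
look dir in tool [9.63265138e-01 1.11511749e-04 2.68552159e-01]
t=0.10 tcp [ 0.2586 -0.513   0.2305] ang_y -63.3 gap 0.0853 F [ 0.2 -0.3  1.2] -> offset [  3.08 -13.05 -39.65] yaw 33.2
slots [array([0.5121, 0.3296]), array([0.5215, 0.2673]), array([0.5309, 0.205 ])]
```

servo_tool --increments '[{"offset":[0.3,-1.6,-5],"yaw":8},{"offset":[0.6,-3.2,-9.7],"yaw":16},{"offset":[0.9,-4.8,-14.4],"yaw":24},{"offset":[1.2,-6.4,-19.1],"yaw":33.2},{"offset":[1.5,-8,-24],"yaw":33.2},{"offset":[1.7,-9.5,-28.7],"yaw":33.2},{"offset":[1.8,-11,-33.4],"yaw":33.2},{"offset":[2,-11.5,-35.5],"yaw":33.2}]' --claw 0.55 --force 50

```text
clock: 0.9
tcp_pos: [0.5257, -0.2482, 0.2109]
orientation: [0.039, -0.706, 0.039, 0.706]
wrist_force: [0.6, -1.7, -0.1]
finger_gap: 0.0469
```

Run:
```python
from h import *
go(.554,-.218,.20,83.5)
m=env.camera_model("wrist"); p,d=env.read_camera("wrist"); np.save("pics/w1.npy",p);np.save("pics/w1d.npy",d);np.save("pics/w1T.npy",m["world_from_camera"])
cv2.imwrite("pics/w1.png",p[:,:,::-1])
A=cloud(m,d)
for name,z,c in [("white",.116,(.03,.06)),("amber",.119,(.03,-.06)),("can",.134,(-.03,0)),("tin",.04,(.03,0)),("reel",.044,(-.03,.06)),("pot",.039,(-.03,-.06))]:
    w=cadw(c); k=(abs(A[...,2]-z)<.006)&(np.hypot(A[...,0]-w[0],A[...,1]-w[1])<.035)
    if k.sum()<30: continue
    v,u=np.nonzero(k); q=np.median(A[k],0)
    (a,b),r=cv2.minEnclosingCircle((A[k][:,:2]*1000).astype(np.float32))
    print(name,k.sum(),q.round(4),(cad(q[:2])*1000).round(1),round(a),round(b),round(r,1),(u.min(),u.max(),v.min(),v.max()))
# helping hand height from first top and scene picture
for n in("top","scene"):
    C=cloud(env.camera_model(n),np.load(f"pics/{n}0d.npy")); k=(C[...,2]>.05)&(np.hypot(C[...,0]-.612,C[...,1]-.004)<.09)&(np.load(f"pics/{n}0d.npy")>0)
    P=C[k]; print(n,k.sum(),P.min(0).round(3),P.max(0).round(3), np.percentile(P[:,2],[50,90,98]))
```

```text
t=0.90 tcp [ 0.5257 -0.2482  0.2109] ang_y -96.3 gap 0.0469 F [ 0.6 -1.7 -0.1] -> offset [ 1.09 -3.31 -2.48] yaw 0.2
white 609 [ 0.5553 -0.2188  0.1157] [33.  54.7] 554 -218 11.6 (np.int64(262), np.int64(290), np.int64(157), np.int64(184))
amber 1034 [ 0.5385 -0.3311  0.119 ] [ 29.  -58.8] 538 -332 14.2 (np.int64(404), np.int64(441), np.int64(159), np.int64(194))
can 965 [ 0.4869 -0.2656  0.1339] [-29.6   0.4] 486 -266 14.1 (np.int64(328), np.int64(363), np.int64(237), np.int64(271))
tin 1835 [ 0.5451 -0.2753  0.0403] [29.3 -2.6] 546 -269 31.5 (np.int64(307), np.int64(366), np.int64(138), np.int64(185))
reel 1543 [ 0.4941 -0.206   0.0442] [-29.2  60.5] 493 -206 24.2 (np.int64(259), np.int64(304), np.int64(196), np.int64(238))
pot 1064 [ 0.4787 -0.3267  0.0361] [-30.9 -61.2] 477 -327 24.0 (np.int64(373), np.int64(416), np.int64(196), np.int64(237))
top 1037 [ 0.591 -0.051  0.055] [0.687 0.066 0.126] [0.11484567 0.11808335 0.11989543]
scene 862 [ 0.591 -0.051  0.05 ] [0.686 0.064 0.123] [0.11618335 0.11899616 0.12086632]
```

View pics/w1.png

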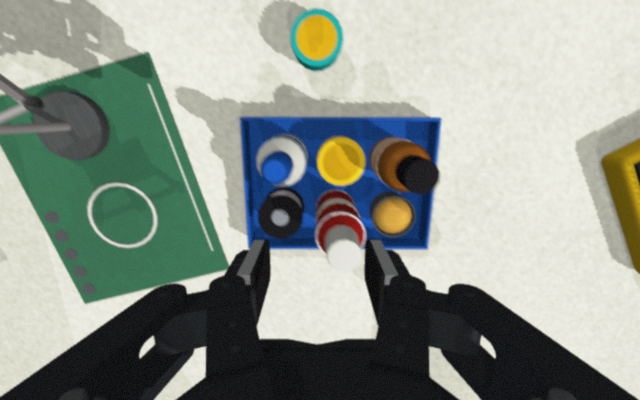

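White, tin and amber are at (278,170), (341,160) and (415,172) in the wrist view, the can cap is at (344,252), and the measurements agree within about 2 mm. I'll move over the white bottle.

servo_tool --increments '[{"offset":[0.5,-1.7,-1.2],"yaw":0.2},{"offset":[1.1,-3.3,-2.5],"yaw":0.2},{"offset":[4,-3.3,-2.5],"yaw":0.2},{"offset":[6,-3.3,-2.5],"yaw":0.2},{"offset":[6,-3.3,-2.5],"yaw":0.2},{"offset":[6,-3.3,-2.5],"yaw":0.2},{"offset":[6,-3.3,-2.5],"yaw":0.2},{"offset":[6,-3.3,-2.5],"yaw":0.2}]'

```text
clock: 1.75
tcp_pos: [0.5532, -0.2218, 0.1527]
orientation: [-0.041, 0.707, -0.042, -0.705]
wrist_force: [-0.1, 0.5, 0.1]
finger_gap: 0.0468
```

Run:
```python
from h import *
go(.5545,-.2183,.083,83.5)
```

```text
t=1.75 tcp [ 0.5532 -0.2218  0.1527] ang_y -96.7 gap 0.0468 F [-0.1  0.5  0.1] -> offset [ 6.97 -0.37 -0.07] yaw -0.2
```

servo_tool --increments '[{"offset":[0,-0.4,0],"yaw":-0.2},{"offset":[2,-0.4,0],"yaw":-0.2},{"offset":[4,-0.4,0],"yaw":-0.2},{"offset":[6,-0.4,0],"yaw":-0.2},{"offset":[6.9,-0.4,0],"yaw":-0.2},{"offset":[6.9,-0.4,0],"yaw":-0.2},{"offset":[6.9,-0.4,0],"yaw":-0.2},{"offset":[6.9,-0.4,0],"yaw":-0.2}]'

```text
clock: 2.55
tcp_pos: [0.5539, -0.2176, 0.0836]
orientation: [-0.039, 0.707, -0.04, -0.705]
wrist_force: [1.1, -0.1, 0.9]
finger_gap: 0.0467
```

Run:
```python
from h import *
go(.5545,-.2183,.083,83.5)
p,d=env.read_camera("wrist"); cv2.imwrite("pics/w2.png",p[:,:,::-1])
```

```text
t=2.55 tcp [ 0.5539 -0.2176  0.0836] ang_y -96.5 gap 0.0467 F [ 1.1 -0.1  0.9] -> offset [ 0.06  0.07 -0.07] yaw 0.0
```

View pics/w2.png

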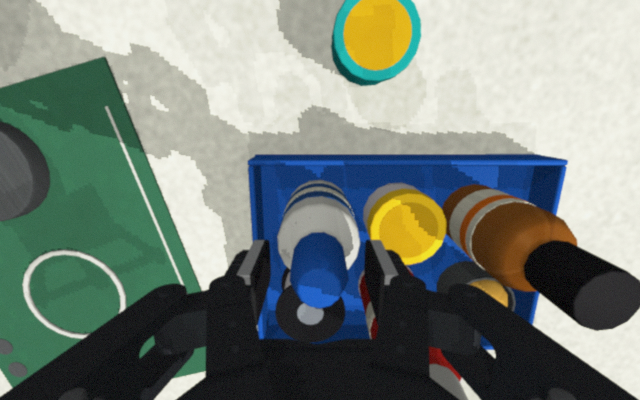

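The blue cap (319,270) is centred between the pads, so I'll close and lift.

servo_tool --increments '[{"offset":[0,0,0],"yaw":0},{"offset":[0,0,0],"yaw":0},{"offset":[0,0,0],"yaw":0},{"offset":[0,0,0],"yaw":0},{"offset":[0,0,0],"yaw":0},{"offset":[0,0,0],"yaw":0},{"offset":[0,0,0],"yaw":0},{"offset":[0,0,0],"yaw":0}]' --claw 0

```text
clock: 3.4
tcp_pos: [0.5536, -0.2175, 0.0831]
orientation: [-0.04, 0.706, -0.04, -0.705]
wrist_force: [-0.7, -0.9, 4.3]
finger_gap: 0.0248
```

Run:
```python
from h import *
go(.512,.3296,.25,98.6)
```

```text
t=3.40 tcp [ 0.5536 -0.2175  0.0831] ang_y -96.5 gap 0.0248 F [-0.7 -0.9  4.3] -> offset [-16.74 -53.89  10.26] yaw -15.1
```

servo_tool --increments '[{"offset":[-1,0,0],"yaw":0},{"offset":[-3,0,0],"yaw":0},{"offset":[-6,0,0],"yaw":0},{"offset":[-10,0,0],"yaw":0},{"offset":[-14,-1,0],"yaw":0},{"offset":[-16.7,-4,0.5],"yaw":-3},{"offset":[-16.7,-8,1.3],"yaw":-9},{"offset":[-16.7,-12,2.2],"yaw":-15.1}]'

```text
clock: 4.2
tcp_pos: [0.545, -0.0947, 0.2507]
orientation: [0.055, 0.706, 0.054, -0.704]
wrist_force: [0.5, 0.1, -0.6]
finger_gap: 0.0247
```

Run:
```python
from h import *
go(.512,.3296,.25,98.6)
p,d=env.read_camera("wrist"); cv2.imwrite("pics/w3.png",p[:,:,::-1])
```

```text
t=4.20 tcp [ 0.545  -0.0947  0.2507] ang_y -81.2 gap 0.0247 F [ 0.5  0.1 -0.6] -> offset [ 4.000e-02 -4.243e+01 -3.240e+00] yaw 0.2
```

View pics/w3.png

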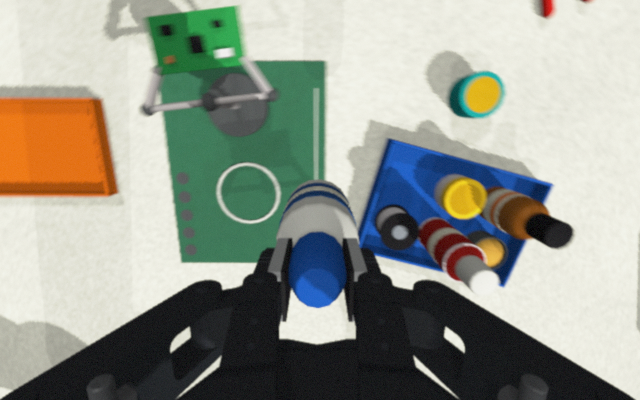

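The white bottle hangs upright in the grip at (318,250). Carrying it to the far slot.

servo_tool --increments '[{"offset":[0,-4.5,-0.3],"yaw":0.2},{"offset":[0,-9.5,-0.7],"yaw":0.2},{"offset":[0,-14.5,-1.1],"yaw":0.2},{"offset":[0,-19.5,-1.5],"yaw":0.2},{"offset":[0,-24.5,-1.9],"yaw":0.2},{"offset":[0,-29.5,-2.3],"yaw":0.2},{"offset":[0,-34.5,-2.6],"yaw":0.2},{"offset":[0,-39,-3],"yaw":0.2}]'

```text
clock: 5.05
tcp_pos: [0.5298, 0.2068, 0.2492]
orientation: [-0.064, -0.701, -0.087, 0.705]
wrist_force: [-0.2, -1.0, -0.4]
finger_gap: 0.0249
```

servo_tool --increments '[{"offset":[0,-2,0],"yaw":0},{"offset":[0,-3.3,-0.2],"yaw":0},{"offset":[0,-3.3,-0.2],"yaw":0},{"offset":[4,-3.3,-0.2],"yaw":0},{"offset":[8,-3.3,-0.2],"yaw":0},{"offset":[12,-3.3,-0.2],"yaw":0},{"offset":[12,-3.3,-0.2],"yaw":0},{"offset":[12,-3.3,-0.2],"yaw":0}]'

```text
clock: 5.85
tcp_pos: [0.5281, 0.2247, 0.1307]
orientation: [-0.068, -0.699, -0.1, 0.705]
wrist_force: [0.9, -0.1, 0.0]
finger_gap: 0.0248
```

Run:
```python
from h import *
go(.512,.3296,.083,98.6)
p,d=env.read_camera("top"); cv2.imwrite("pics/t4.png",cv2.resize(p[130:270,120:400],None,fx=2.8,fy=2.8)[:,:,::-1])
```

```text
t=5.85 tcp [0.5281 0.2247 0.1307] ang_y -76.3 gap 0.0248 F [ 0.9 -0.1  0. ] -> offset [  5.25 -10.34  -0.94] yaw 5.1
```

View pics/t4.png

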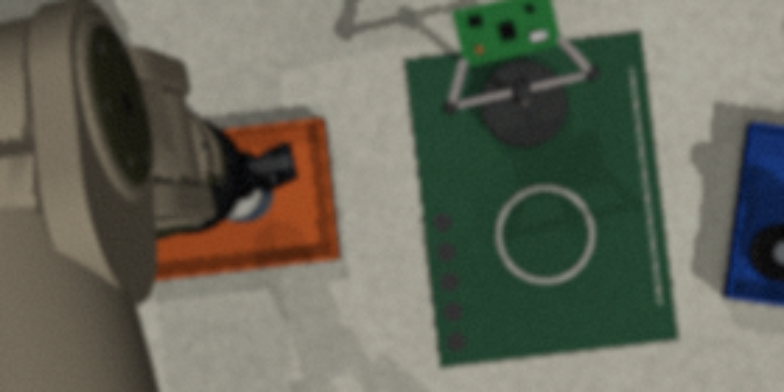

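Run:
```python
from h import *
p,M,s=pose(); print(s["joint_pos"].round(3)); print(M.round(3))
```

```text
[ 0.238  0.356 -0.141  1.073  0.046  3.141]
[[-0.01   0.237 -0.972]
 [ 0.045 -0.97  -0.237]
 [-0.999 -0.046 -0.001]]
```

Joint 6 reached its 3.14 limit, which stalled the turn and tilted the tool slightly. I'll turn the other way by about 85° so the jaws lie along the orange tray's x, which frees the joint.

servo_tool --increments '[{"offset":[0,0,0],"yaw":-8},{"offset":[0,0,0],"yaw":-16},{"offset":[0,0,0],"yaw":-24},{"offset":[0,0,0],"yaw":-32},{"offset":[0,0,0],"yaw":-40},{"offset":[0,0,0],"yaw":-48},{"offset":[0,0,0],"yaw":-56},{"offset":[0,0,0],"yaw":-64}]'

```text
clock: 6.7
tcp_pos: [0.5306, 0.2258, 0.134]
orientation: [0.431, 0.558, 0.459, -0.541]
wrist_force: [-0.0, 0.1, -1.0]
finger_gap: 0.0248
```

Run:
```python
from h import *
go(.512,.3296,.14,8.6)
p,M,s=pose(); print(s["joint_pos"].round(3)); print(M.round(3))
```

```text
t=6.70 tcp [0.5306 0.2258 0.134 ] ang_y -11.9 gap 0.0248 F [-0.   0.1 -1. ] -> offset [-0.11 -3.97 -9.79] yaw -20.5
[ 0.239  0.355 -0.139  1.073  0.046  2.018]
[[-0.007  0.978 -0.207]
 [ 0.046 -0.206 -0.977]
 [-0.999 -0.016 -0.044]]
```

servo_tool --increments '[{"offset":[0,-1.3,-3.2],"yaw":-7},{"offset":[0,-2.6,-6.5],"yaw":-14},{"offset":[0,-4,-9.8],"yaw":-20.5},{"offset":[0,-4,-9.8],"yaw":-20.5},{"offset":[0,-4,-9.8],"yaw":-20.5},{"offset":[0,-4,-9.8],"yaw":-20.5},{"offset":[0,-4,-9.8],"yaw":-20.5},{"offset":[0,-4,-9.8],"yaw":-20.5}]'

```text
clock: 7.5
tcp_pos: [0.5105, 0.3287, 0.1357]
orientation: [0.521, 0.472, 0.548, -0.454]
wrist_force: [0.4, 0.8, -1.1]
finger_gap: 0.0246
```

Run:
```python
from h import *
go(.512,.3296,.083,8.6)
p,M,s=pose(); print(s["joint_pos"].round(3)); print(M.round(3))
```

```text
t=7.50 tcp [0.5105 0.3287 0.1357] ang_y 8.2 gap 0.0246 F [ 0.4  0.8 -1.1] -> offset [5.26 0.19 0.17] yaw -0.4
[ 0.417  0.407 -0.056  1.1    0.046  1.846]
[[-0.012  0.99   0.142]
 [ 0.045  0.142 -0.989]
 [-0.999 -0.005 -0.046]]
```

Run:
```python
from h import *
go(.5125,.328,.0845,8.6)
```

```text
t=7.50 tcp [0.5105 0.3287 0.1357] ang_y 8.2 gap 0.0246 F [ 0.4  0.8 -1.1] -> offset [5.11 0.21 0.33] yaw -0.4
```

servo_tool --increments '[{"offset":[1,0.2,0.3],"yaw":0},{"offset":[2.5,0.2,0.3],"yaw":0},{"offset":[3.8,0.2,0.3],"yaw":0},{"offset":[4.3,0.2,0.3],"yaw":0},{"offset":[4.7,0.2,0.3],"yaw":0},{"offset":[5.1,0.2,0.3],"yaw":0},{"offset":[5.1,0.2,0.3],"yaw":0},{"offset":[5.1,0.2,0.3],"yaw":0}]'

```text
clock: 8.3
tcp_pos: [0.5121, 0.3294, 0.0846]
orientation: [0.521, 0.472, 0.548, -0.453]
wrist_force: [0.5, -0.9, -1.2]
finger_gap: 0.0248
```

Run:
```python
from h import *
go(.5125,.328,.0845,8.6)
```

```text
t=8.30 tcp [0.5121 0.3294 0.0846] ang_y 8.3 gap 0.0248 F [ 0.5 -0.9 -1.2] -> offset [0.   0.02 0.14] yaw -0.3
```

servo_tool --increments '[{"offset":[0.05,0,0],"yaw":0},{"offset":[0.1,0,0],"yaw":0},{"offset":[0.1,0,0],"yaw":0},{"offset":[0.1,0,0],"yaw":0},{"offset":[0.1,0,0],"yaw":0},{"offset":[0.1,0,0],"yaw":0},{"offset":[0.1,0,0],"yaw":0},{"offset":[0.1,0,0],"yaw":0}]'

```text
clock: 9.1
tcp_pos: [0.5121, 0.3295, 0.0839]
orientation: [0.521, 0.472, 0.548, -0.453]
wrist_force: [-1.2, 0.3, 6.4]
finger_gap: 0.0246
```

servo_tool --increments '[{"offset":[0,0,0],"yaw":0},{"offset":[0,0,0],"yaw":0},{"offset":[0,0,0],"yaw":0},{"offset":[0,0,0],"yaw":0},{"offset":[0,0,0],"yaw":0},{"offset":[0,0,0],"yaw":0},{"offset":[0,0,0],"yaw":0},{"offset":[0,0,0],"yaw":0}]' --claw 0.5

```text
clock: 9.9
tcp_pos: [0.5118, 0.3293, 0.0832]
orientation: [0.521, 0.472, 0.548, -0.453]
wrist_force: [-0.0, -0.1, 0.3]
finger_gap: 0.0425
```

Run:
```python
from h import *
go(.5125,.328,.0845,8.6)
p,d=env.read_camera("wrist"); cv2.imwrite("pics/w5.png",p[:,:,::-1])
```

```text
t=9.90 tcp [0.5118 0.3293 0.0832] ang_y 8.3 gap 0.0425 F [-0.  -0.1  0.3] -> offset [-0.13  0.05  0.13] yaw -0.3
```

View pics/w5.png

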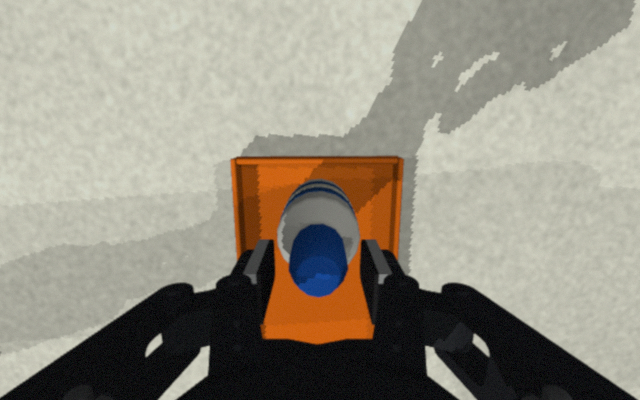

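The white bottle stands upright in the orange tray, cap at (318,260). Next I lift, and trim the small tilt by going to the opposite joint-6 stop.

servo_tool --increments '[{"offset":[-3,0,0],"yaw":0},{"offset":[-7,0,0],"yaw":0},{"offset":[-12,0,0],"yaw":-8},{"offset":[-16,0,0],"yaw":-16},{"offset":[-16,0,5],"yaw":-24},{"offset":[-16,0,10],"yaw":-32},{"offset":[-16,0,14],"yaw":-40},{"offset":[-16,0,18],"yaw":-48}]'

```text
clock: 10.75
tcp_pos: [0.5396, 0.1424, 0.235]
orientation: [0.669, 0.217, 0.685, -0.189]
wrist_force: [0.1, -0.7, 0.9]
finger_gap: 0.0425
```

```bash
cat >> h.py <<'E'
def js():
    p,M,s=pose(); print("q",s["joint_pos"].round(3),"tilt x",M[:,0].round(4))
E
python3 - <<'E'
from h import *
go(.48,-.24,.25); js()
E
```

```text
t=10.75 tcp [0.5396 0.1424 0.235 ] ang_y 56.6 gap 0.0425 F [ 0.1 -0.7  0.9] -> offset [ -3.14 -35.14  16.  ] yaw 0.0
q [0.089 0.281 0.011 1.307 0.045 0.672] tilt x [-0.0114  0.0446 -0.9989]
```

servo_tool --increments '[{"offset":[-0.4,-4.4,2],"yaw":-8.5},{"offset":[-0.8,-8.8,4],"yaw":-17},{"offset":[-1.2,-13.2,6],"yaw":-25.5},{"offset":[-1.6,-17.6,8],"yaw":-34},{"offset":[-2,-22,10],"yaw":-42.5},{"offset":[-2.4,-26.4,12],"yaw":-51},{"offset":[-2.8,-30.8,14],"yaw":-59.5},{"offset":[-3.1,-35,16],"yaw":-68}]'

```text
clock: 11.55
tcp_pos: [0.482, -0.2131, 0.2492]
orientation: [0.685, -0.159, 0.685, 0.191]
wrist_force: [1.1, -0.1, 0.1]
finger_gap: 0.0433
```

servo_tool --increments '[{"offset":[0,0,0],"yaw":-8.5},{"offset":[0,0,0],"yaw":-17},{"offset":[0,0,0],"yaw":-25.5},{"offset":[0,0,0],"yaw":-34},{"offset":[0,0,0],"yaw":-42.5},{"offset":[0,0,0],"yaw":-51},{"offset":[0,0,0],"yaw":-59.5},{"offset":[0,0,0],"yaw":-68}]'

```text
clock: 12.35
tcp_pos: [0.4826, -0.2114, 0.2489]
orientation: [0.479, -0.515, 0.461, 0.542]
wrist_force: [-1.1, -0.3, 0.0]
finger_gap: 0.0426
```

Run:
```python
from h import *
go(.48,-.24,.25); js()
```

```text
t=12.35 tcp [ 0.4826 -0.2114  0.2489] ang_y -173.3 gap 0.0426 F [-1.1 -0.3  0. ] -> offset [-0.24  0.59 -2.8 ] yaw 0.0
q [-0.583  0.241 -0.009  1.355  0.031 -2.271] tilt x [-0.012   0.0446 -0.9989]
```

Run:
```python
from h import *
go(.53,.13,.25)
```

```text
t=12.35 tcp [ 0.4826 -0.2114  0.2489] ang_y -173.3 gap 0.0426 F [-1.1 -0.3  0. ] -> offset [ 1.35 -8.69 33.33] yaw 0.0
```

servo_tool --increments '[{"offset":[0.2,-1.1,4.2],"yaw":-8.5},{"offset":[0.4,-2.2,8.4],"yaw":-17},{"offset":[0.6,-3.3,12.6],"yaw":-25.5},{"offset":[0.8,-4.4,16.8],"yaw":-34},{"offset":[1,-5.5,21],"yaw":-42.5},{"offset":[1.1,-6.6,25.2],"yaw":-51},{"offset":[1.2,-7.7,29.4],"yaw":-59.5},{"offset":[1.3,-8.7,33.3],"yaw":-68}]'

```text
clock: 13.15
tcp_pos: [0.5323, 0.1314, 0.2507]
orientation: [0.109, -0.694, 0.079, 0.707]
wrist_force: [0.1, -0.1, 0.3]
finger_gap: 0.0425
```

servo_tool --increments '[{"offset":[0,0,0],"yaw":-5},{"offset":[0,0,0],"yaw":-10},{"offset":[0,0,0],"yaw":-15},{"offset":[0,0,0],"yaw":-19},{"offset":[0,0,0],"yaw":-19},{"offset":[0,0,0],"yaw":-19},{"offset":[0,0,0],"yaw":-19},{"offset":[0,0,0],"yaw":-19}]'

```text
clock: 13.95
tcp_pos: [0.5323, 0.1293, 0.2504]
orientation: [-0.004, -0.703, -0.036, 0.71]
wrist_force: [1.0, 0.2, -0.3]
finger_gap: 0.0425
```

Run:
```python
from h import *
go(.53,.13,.25); js()
```

```text
t=13.95 tcp [0.5323 0.1293 0.2504] ang_y -86.7 gap 0.0425 F [ 1.   0.2 -0.3] -> offset [ 0.05 -0.08  0.22] yaw 0.0
q [ 0.067  0.259  0.018  1.339  0.045 -3.133] tilt x [-0.0121  0.0447 -0.9989]
```

servo_tool --increments '[{"offset":[0,2,0],"yaw":0},{"offset":[0,4,0],"yaw":0},{"offset":[0,6,0],"yaw":0},{"offset":[0,6,0],"yaw":0},{"offset":[0,6,0],"yaw":0},{"offset":[0,6,0],"yaw":0},{"offset":[0,6,0],"yaw":0},{"offset":[0,6,0],"yaw":0}]'

```text
clock: 14.75
tcp_pos: [0.5352, 0.097, 0.2477]
orientation: [0.002, -0.703, -0.014, 0.711]
wrist_force: [-0.1, 0.5, 0.2]
finger_gap: 0.0427
```

Run:
```python
from h import *
go(.53,.13,.25); js()
```

```text
t=14.75 tcp [0.5352 0.097  0.2477] ang_y -89.0 gap 0.0427 F [-0.1  0.5  0.2] -> offset [-0.15 -3.32  0.47] yaw 0.0
q [ 0.018  0.255  0.007  1.333  0.023 -3.141] tilt x [-0.0103  0.0232 -0.9997]
```

servo_tool --increments '[{"offset":[0,2,0],"yaw":0},{"offset":[0,4.5,0],"yaw":0},{"offset":[0,4.5,0],"yaw":0},{"offset":[0,4.5,0],"yaw":0},{"offset":[0,4.5,0],"yaw":0},{"offset":[0,4.5,0],"yaw":0},{"offset":[0,4.5,0],"yaw":0},{"offset":[0,4.5,0],"yaw":0}]'

```text
clock: 15.55
tcp_pos: [0.5363, 0.0738, 0.2466]
orientation: [0.008, -0.703, 0.004, 0.711]
wrist_force: [-1.1, -0.6, 0.4]
finger_gap: 0.043
```

Run:
```python
from h import *
go(.53,.13,.25); js()
```

```text
t=15.55 tcp [0.5363 0.0738 0.2466] ang_y -90.9 gap 0.0430 F [-1.1 -0.6  0.4] -> offset [-0.3  -5.62  0.73] yaw 0.0
q [-0.015  0.252  0.     1.33   0.006 -3.141] tilt x [-0.0102  0.0059 -0.9999]
```

servo_tool --increments '[{"offset":[0,2,0.6],"yaw":8.5},{"offset":[0,6,1.2],"yaw":17},{"offset":[0,10,1.8],"yaw":25.5},{"offset":[0,14,2.4],"yaw":34},{"offset":[0,18,3],"yaw":42.5},{"offset":[0,22,3.6],"yaw":51},{"offset":[0,26,4.2],"yaw":59.5},{"offset":[0,30,4.8],"yaw":68}]'

```text
clock: 16.35
tcp_pos: [0.4831, -0.2271, 0.2456]
orientation: [0.402, -0.578, 0.402, 0.586]
wrist_force: [1.1, 0.9, 0.2]
finger_gap: 0.0427
```

servo_tool --increments '[{"offset":[0,0,0],"yaw":8.5},{"offset":[0,0,0],"yaw":17},{"offset":[0,0,0],"yaw":25.5},{"offset":[0,0,0],"yaw":34},{"offset":[0,0,0],"yaw":42.5},{"offset":[0,0,0],"yaw":51},{"offset":[0,0,0],"yaw":59.5},{"offset":[0,0,0],"yaw":68}]'

```text
clock: 17.15
tcp_pos: [0.4836, -0.2255, 0.2454]
orientation: [0.656, -0.254, 0.661, 0.261]
wrist_force: [-0.1, 0.7, -0.5]
finger_gap: 0.0427
```

Run:
```python
from h import *
go(.4865,-.266,.19,83.5); js()
```

```text
t=17.15 tcp [ 0.4836 -0.2255  0.2454] ang_y 132.7 gap 0.0427 F [-0.1  0.7 -0.5] -> offset [ 5.52 -3.23 -2.52] yaw 49.2
q [-5.860e-01  2.390e-01 -2.000e-02  1.324e+00 -1.000e-03 -1.332e+00] tilt x [-0.0101  0.0058 -0.9999]
```

servo_tool --increments '[{"offset":[1,-1,-0.8],"yaw":8.5},{"offset":[2,-2,-1.6],"yaw":17},{"offset":[3,-3.2,-2.5],"yaw":25.5},{"offset":[4,-3.2,-2.5],"yaw":34},{"offset":[5,-3.2,-2.5],"yaw":42.5},{"offset":[5.5,-3.2,-2.5],"yaw":49.2},{"offset":[5.5,-3.2,-2.5],"yaw":49.2},{"offset":[5.5,-3.2,-2.5],"yaw":49.2}]'

```text
clock: 17.95
tcp_pos: [0.4866, -0.2657, 0.1903]
orientation: [0.702, 0.039, 0.71, -0.035]
wrist_force: [-0.6, -0.7, 0.7]
finger_gap: 0.0428
```

Run:
```python
from h import *
go(.4865,-.266,.103,83.5); js()
p,d=env.read_camera("wrist"); cv2.imwrite("pics/w6.png",p[:,:,::-1])
m=env.camera_model("wrist"); A=cloud(m,d)
for name,z,c in [("amber",.119,(.03,-.06)),("can",.134,(-.03,0)),("tin",.04,(.03,0))]:
    w=cadw(c); k=(abs(A[...,2]-z)<.005)&(np.hypot(A[...,0]-w[0],A[...,1]-w[1])<.03)
    if k.sum()>30: print(name,k.sum(),np.median(A[k],0).round(4))
```

```text
t=17.95 tcp [ 0.4866 -0.2657  0.1903] ang_y 84.0 gap 0.0428 F [-0.6 -0.7  0.7] -> offset [ 8.73 -0.08  0.09] yaw 0.5
q [-6.440e-01  2.980e-01 -7.600e-02  1.208e+00 -1.000e-03 -5.400e-01] tilt x [-0.0102  0.0059 -0.9999]
amber 57 [ 0.5265 -0.3377  0.1188]
can 1255 [ 0.4836 -0.2647  0.1343]
tin 1381 [ 0.546  -0.2763  0.0406]
```

View pics/w6.png

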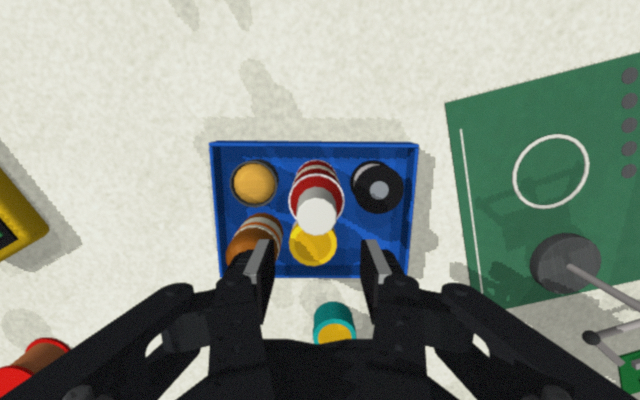

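The can's white cap (316,215) is centred. Descending.

servo_tool --increments '[{"offset":[2,0,0],"yaw":0.4},{"offset":[4,0,0],"yaw":0.4},{"offset":[6,0,0],"yaw":0.4},{"offset":[8,0,0],"yaw":0.4},{"offset":[8.7,0,0],"yaw":0.4},{"offset":[8.7,0,0],"yaw":0.4},{"offset":[8.7,0,0],"yaw":0.4},{"offset":[8.7,0,0],"yaw":0.4}]'

```text
clock: 18.8
tcp_pos: [0.4865, -0.2658, 0.1045]
orientation: [0.703, 0.042, 0.709, -0.039]
wrist_force: [-0.1, 0.4, -0.1]
finger_gap: 0.0425
```

servo_tool --increments '[{"offset":[0,0,0],"yaw":0},{"offset":[0,0,0],"yaw":0},{"offset":[0,0,0],"yaw":0},{"offset":[0,0,0],"yaw":0},{"offset":[0,0,0],"yaw":0},{"offset":[0,0,0],"yaw":0},{"offset":[0,0,0],"yaw":0},{"offset":[0,0,0],"yaw":0}]' --claw 0

```text
clock: 19.6
tcp_pos: [0.4865, -0.2659, 0.1043]
orientation: [0.703, 0.042, 0.709, -0.039]
wrist_force: [0.3, 0.6, 5.6]
finger_gap: 0.0264
```

Run:
```python
from h import *
go(.5215,.2673,.27,98.6); js()
```

```text
t=19.60 tcp [ 0.4865 -0.2659  0.1043] ang_y 83.5 gap 0.0264 F [0.3 0.6 5.6] -> offset [-16.37  53.43  -2.72] yaw -15.1
q [-6.440e-01  3.510e-01 -2.210e-01  1.007e+00 -1.000e-03 -5.300e-01] tilt x [-0.0081  0.0042 -1.    ]
```

servo_tool --increments '[{"offset":[-1,0,0],"yaw":0},{"offset":[-3,0,0],"yaw":0},{"offset":[-6,0,0],"yaw":0},{"offset":[-10,0,0],"yaw":0},{"offset":[-14,1,0],"yaw":0},{"offset":[-16.4,4,-0.2],"yaw":-3},{"offset":[-16.4,8,-0.5],"yaw":-9},{"offset":[-16.4,12,-0.7],"yaw":-15.1}]'

```text
clock: 20.4
tcp_pos: [0.4941, -0.1454, 0.2691]
orientation: [0.702, -0.052, 0.708, 0.056]
wrist_force: [0.9, -0.5, -1.5]
finger_gap: 0.0264
```

Run:
```python
from h import *
go(.5215,.2673,.27,98.6); js()
```

```text
t=20.40 tcp [ 0.4941 -0.1454  0.2691] ang_y 98.7 gap 0.0264 F [ 0.9 -0.5 -1.5] -> offset [ 0.11 40.37  8.98] yaw 0.1
q [-4.430e-01  1.960e-01 -1.600e-02  1.369e+00  1.000e-03 -5.950e-01] tilt x [-0.0086  0.0053 -0.9999]
```

servo_tool --increments '[{"offset":[0,4,0.9],"yaw":0},{"offset":[0,8.8,2],"yaw":0},{"offset":[0,13.6,3.1],"yaw":0},{"offset":[0,18.4,4.2],"yaw":0},{"offset":[0,23.2,5.2],"yaw":0},{"offset":[0,28,6.3],"yaw":0},{"offset":[0,32.8,7.3],"yaw":0},{"offset":[0,37,8.2],"yaw":0}]'

```text
clock: 21.2
tcp_pos: [0.5192, 0.2343, 0.2699]
orientation: [0.701, -0.051, 0.709, 0.056]
wrist_force: [0.6, -0.6, 0.1]
finger_gap: 0.0266
```

servo_tool --increments '[{"offset":[0,2,0.5],"yaw":0},{"offset":[0,3.4,0.8],"yaw":0},{"offset":[0,3.4,0.8],"yaw":0},{"offset":[3,3.4,0.8],"yaw":0},{"offset":[6,3.4,0.8],"yaw":0},{"offset":[8,3.4,0.8],"yaw":0},{"offset":[8,3.4,0.8],"yaw":0},{"offset":[8,3.4,0.8],"yaw":0}]'

```text
clock: 22.0
tcp_pos: [0.522, 0.266, 0.1904]
orientation: [0.702, -0.05, 0.709, 0.055]
wrist_force: [-0.4, -0.4, -0.3]
finger_gap: 0.0266
```

Run:
```python
from h import *
go(.5215,.2673,.1048,98.6); js()
p,d=env.read_camera("wrist"); cv2.imwrite("pics/w7.png",p[:,:,::-1])
```

```text
t=22.00 tcp [0.522  0.266  0.1904] ang_y 98.5 gap 0.0266 F [-0.4 -0.4 -0.3] -> offset [8.56 0.07 0.06] yaw -0.1
q [0.33  0.355 0.004 1.229 0.009 0.182] tilt x [-0.0108  0.0054 -0.9999]
```

View pics/w7.png

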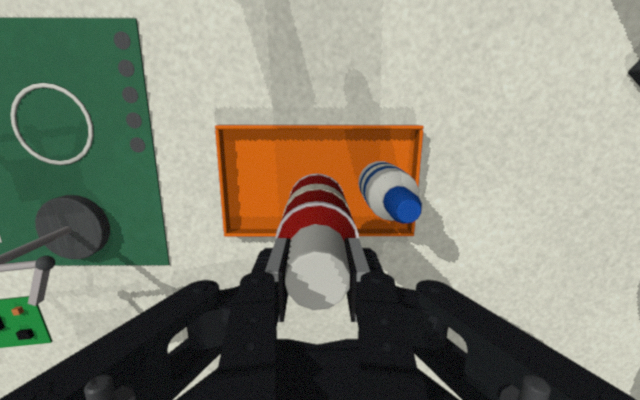

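White stands at (390,192) in the orange tray with a free gap beside it, and the can hangs upright. Lowering.

servo_tool --increments '[{"offset":[2,0,0],"yaw":0},{"offset":[4,0,0],"yaw":0},{"offset":[6,0,0],"yaw":0},{"offset":[7.5,0,0],"yaw":0},{"offset":[8.2,0,0],"yaw":0},{"offset":[8.6,0,0],"yaw":0},{"offset":[8.6,0,0],"yaw":0},{"offset":[8.6,0,0],"yaw":0}]'

```text
clock: 22.85
tcp_pos: [0.5219, 0.2679, 0.105]
orientation: [0.702, -0.05, 0.708, 0.055]
wrist_force: [0.1, 0.2, -1.5]
finger_gap: 0.0265
```

Run:
```python
from h import *
go(.5215,.2673,.1043,98.6)
```

```text
t=22.85 tcp [0.5219 0.2679 0.105 ] ang_y 98.6 gap 0.0265 F [ 0.1  0.2 -1.5] -> offset [ 0.07 -0.05 -0.04] yaw -0.0
```

servo_tool --increments '[{"offset":[0.05,0,0],"yaw":0},{"offset":[0.1,0,0],"yaw":0},{"offset":[0.1,0,0],"yaw":0},{"offset":[0.1,0,0],"yaw":0},{"offset":[0.1,0,0],"yaw":0},{"offset":[0.1,0,0],"yaw":0},{"offset":[0.1,0,0],"yaw":0},{"offset":[0.1,0,0],"yaw":0}]'

```text
clock: 23.65
tcp_pos: [0.522, 0.268, 0.1044]
orientation: [0.703, -0.05, 0.708, 0.055]
wrist_force: [-1.1, 1.0, 5.2]
finger_gap: 0.0268
```

servo_tool --increments '[{"offset":[0,0,0],"yaw":0},{"offset":[0,0,0],"yaw":0},{"offset":[0,0,0],"yaw":0},{"offset":[0,0,0],"yaw":0},{"offset":[-1,0,0],"yaw":0},{"offset":[-4,0,0],"yaw":0},{"offset":[-8,0,0],"yaw":0},{"offset":[-12,0,0],"yaw":0}]' --claw 0.5

```text
clock: 24.45
tcp_pos: [0.5218, 0.2668, 0.2245]
orientation: [0.701, -0.051, 0.709, 0.055]
wrist_force: [0.8, -0.1, -0.2]
finger_gap: 0.0427
```

Run:
```python
from h import *
go(.538,-.332,.22,83.5)
p,d=env.read_camera("wrist"); cv2.imwrite("pics/w8.png",p[:,:,::-1])
```

```text
t=24.45 tcp [0.5218 0.2668 0.2245] ang_y 98.6 gap 0.0427 F [ 0.8 -0.1 -0.2] -> offset [  0.1  -59.46  -7.33] yaw 15.1
```

View pics/w8.png

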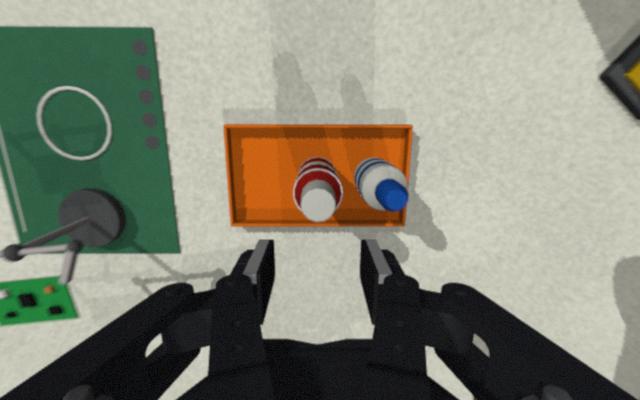

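Both stand upright in the orange tray: can (318,195), white (382,188). Heading to the amber bottle.

servo_tool --increments '[{"offset":[0,-4.8,-0.6],"yaw":2},{"offset":[0,-9.6,-1.2],"yaw":4},{"offset":[0,-14.4,-1.8],"yaw":6},{"offset":[0,-19.2,-2.4],"yaw":8},{"offset":[0,-24,-3],"yaw":10},{"offset":[0,-28.8,-3.5],"yaw":12},{"offset":[0,-33.6,-4.1],"yaw":14},{"offset":[0,-38.4,-4.7],"yaw":15.1}]'

```text
clock: 25.3
tcp_pos: [0.533, -0.1217, 0.2213]
orientation: [0.703, 0.042, 0.709, -0.039]
wrist_force: [0.7, 0.0, 0.3]
finger_gap: 0.0426
```

Run:
```python
from h import *
go(.538,-.332,.18,83.5)
```

```text
t=25.30 tcp [ 0.533  -0.1217  0.2213] ang_y 83.4 gap 0.0426 F [0.7 0.  0.3] -> offset [  4.01 -20.85   2.95] yaw -0.1
```

servo_tool --increments '[{"offset":[0,-4.8,0.7],"yaw":0},{"offset":[0,-9.6,1.4],"yaw":0},{"offset":[0,-14.4,2.1],"yaw":0},{"offset":[0,-18.5,2.6],"yaw":0},{"offset":[1,-20.9,2.9],"yaw":0},{"offset":[4,-20.9,2.9],"yaw":0},{"offset":[4,-20.9,2.9],"yaw":0},{"offset":[4,-20.9,2.9],"yaw":0}]'

```text
clock: 26.1
tcp_pos: [0.5372, -0.3298, 0.1793]
orientation: [0.702, 0.042, 0.71, -0.038]
wrist_force: [-0.3, 0.5, 0.4]
finger_gap: 0.0427
```

Run:
```python
from h import *
p,d=env.read_camera("wrist"); cv2.imwrite("pics/w9.png",p[:,:,::-1])
m=env.camera_model("wrist"); A=cloud(m,d)
for name,z,c in [("amber",.119,(.03,-.06)),("tin",.04,(.03,0)),("pot",.039,(-.03,-.06)),("reel",.044,(-.03,.06))]:
    w=cadw(c); k=(abs(A[...,2]-z)<.005)&(np.hypot(A[...,0]-w[0],A[...,1]-w[1])<.03)
    if k.sum()>30: print(name,k.sum(),np.median(A[k],0).round(4))
go(.538,-.332,.088,83.5)
```

```text
amber 1223 [ 0.5369 -0.3312  0.1201]
tin 2129 [ 0.5431 -0.2752  0.0413]
pot 1626 [ 0.4771 -0.3271  0.0372]
reel 2407 [ 0.493  -0.2054  0.045 ]
t=26.15 tcp [ 0.5379 -0.33    0.1804] ang_y 83.5 gap 0.0424 F [-0.5  0.1  0.9] -> offset [ 9.23 -0.24  0.13] yaw 0.0
```

View pics/w9.png

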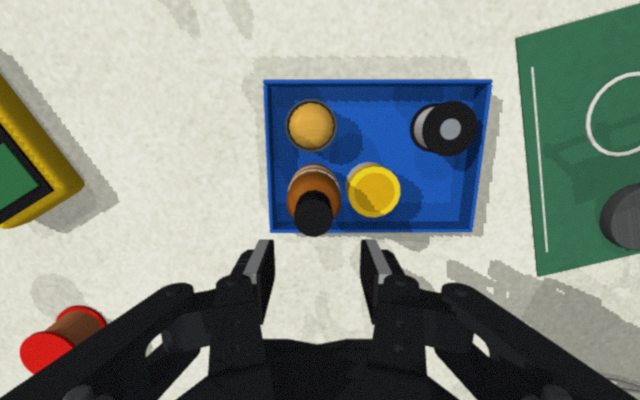

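Amber's cap (314,213) lies under the jaws; descending and gripping.

servo_tool --increments '[{"offset":[2,-0.2,0],"yaw":0},{"offset":[4,-0.2,0],"yaw":0},{"offset":[6,-0.2,0],"yaw":0},{"offset":[8,-0.2,0],"yaw":0},{"offset":[9.2,-0.2,0],"yaw":0},{"offset":[9.2,-0.2,0],"yaw":0},{"offset":[9.2,-0.2,0],"yaw":0},{"offset":[9.2,-0.2,0],"yaw":0}]'

```text
clock: 26.95
tcp_pos: [0.5375, -0.3324, 0.0889]
orientation: [0.703, 0.041, 0.709, -0.039]
wrist_force: [0.5, -1.0, 0.0]
finger_gap: 0.0428
```

servo_tool --increments '[{"offset":[0,0,0],"yaw":0},{"offset":[0,0,0],"yaw":0},{"offset":[0,0,0],"yaw":0},{"offset":[0,0,0],"yaw":0},{"offset":[0,0,0],"yaw":0},{"offset":[0,0,0],"yaw":0},{"offset":[0,0,0],"yaw":0},{"offset":[0,0,0],"yaw":0}]' --claw 0

```text
clock: 27.75
tcp_pos: [0.5374, -0.3325, 0.0887]
orientation: [0.703, 0.042, 0.709, -0.039]
wrist_force: [1.0, 0.7, 6.1]
finger_gap: 0.0266
```

Run:
```python
from h import *
go(.5309,.205,.255,98.6)
```

```text
t=27.75 tcp [ 0.5374 -0.3325  0.0887] ang_y 83.5 gap 0.0266 F [1.  0.7 6.1] -> offset [-16.39  53.38  -6.89] yaw -15.1
```

servo_tool --increments '[{"offset":[-1,0,0],"yaw":0},{"offset":[-3,0,0],"yaw":0},{"offset":[-6,0,0],"yaw":0},{"offset":[-10,0,0],"yaw":0},{"offset":[-14,1,0],"yaw":0},{"offset":[-16.4,4,-0.5],"yaw":-3},{"offset":[-16.4,8,-1],"yaw":-9},{"offset":[-16.4,12,-1.5],"yaw":-15.1}]'

```text
clock: 28.55
tcp_pos: [0.537, -0.2114, 0.2533]
orientation: [0.702, -0.052, 0.708, 0.056]
wrist_force: [-0.1, 0.7, -1.6]
finger_gap: 0.0265
```

Run:
```python
from h import *
go(.5309,.205,.255,98.6)
```

```text
t=28.55 tcp [ 0.537  -0.2114  0.2533] ang_y 98.7 gap 0.0265 F [-0.1  0.7 -1.6] -> offset [ 0.05 41.25  5.71] yaw 0.1
```

servo_tool --increments '[{"offset":[0,4,0.5],"yaw":0},{"offset":[0,8.8,1.2],"yaw":0},{"offset":[0,13.6,1.9],"yaw":0},{"offset":[0,18.4,2.6],"yaw":0},{"offset":[0,23.2,3.2],"yaw":0},{"offset":[0,28,3.9],"yaw":0},{"offset":[0,32.8,4.6],"yaw":0},{"offset":[0,37.4,5.2],"yaw":0}]'

```text
clock: 29.35
tcp_pos: [0.532, 0.1677, 0.2545]
orientation: [0.702, -0.051, 0.709, 0.055]
wrist_force: [1.0, 0.8, -1.5]
finger_gap: 0.027
```

servo_tool --increments '[{"offset":[0,2.5,0.3],"yaw":0},{"offset":[0,3.8,0.5],"yaw":0},{"offset":[0,3.8,0.5],"yaw":0},{"offset":[3,3.8,0.5],"yaw":0},{"offset":[6,3.8,0.5],"yaw":0},{"offset":[8,3.8,0.5],"yaw":0},{"offset":[8,3.8,0.5],"yaw":0},{"offset":[8,3.8,0.5],"yaw":0}]'

```text
clock: 30.15
tcp_pos: [0.5313, 0.203, 0.1748]
orientation: [0.702, -0.05, 0.709, 0.054]
wrist_force: [0.2, -0.0, -0.7]
finger_gap: 0.0268
```

Run:
```python
from h import *
go(.5309,.205,.0887,98.6)
p,d=env.read_camera("wrist"); cv2.imwrite("pics/w10.png",p[:,:,::-1])
```

```text
t=30.15 tcp [0.5313 0.203  0.1748] ang_y 98.5 gap 0.0268 F [ 0.2 -0.  -0.7] -> offset [8.61 0.14 0.08] yaw -0.1
```

View pics/w10.png

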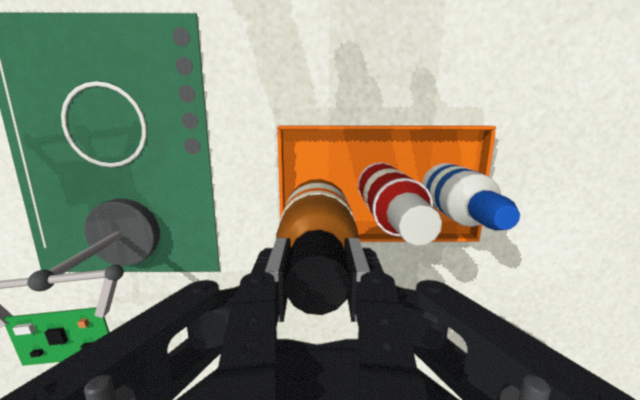

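servo_tool --increments '[{"offset":[2,0,0],"yaw":0},{"offset":[4,0,0],"yaw":0},{"offset":[6,0,0],"yaw":0},{"offset":[7.5,0,0],"yaw":0},{"offset":[8.2,0,0],"yaw":0},{"offset":[8.6,0,0],"yaw":0},{"offset":[8.6,0,0],"yaw":0},{"offset":[8.6,0,0],"yaw":0}]'

```text
clock: 31.0
tcp_pos: [0.5311, 0.2051, 0.0896]
orientation: [0.702, -0.05, 0.708, 0.055]
wrist_force: [0.1, -0.1, -0.9]
finger_gap: 0.0264
```

Run:
```python
from h import *
go(.5309,.205,.0887,98.6)
```

```text
t=31.00 tcp [0.5311 0.2051 0.0896] ang_y 98.6 gap 0.0264 F [ 0.1 -0.1 -0.9] -> offset [ 0.09 -0.01 -0.02] yaw -0.0
```

servo_tool --increments '[{"offset":[0.05,0,0],"yaw":0},{"offset":[0.1,0,0],"yaw":0},{"offset":[0.1,0,0],"yaw":0},{"offset":[0.1,0,0],"yaw":0},{"offset":[0.1,0,0],"yaw":0},{"offset":[0.1,0,0],"yaw":0},{"offset":[0.1,0,0],"yaw":0},{"offset":[0.1,0,0],"yaw":0}]'

```text
clock: 31.8
tcp_pos: [0.5311, 0.2052, 0.0888]
orientation: [0.703, -0.05, 0.708, 0.055]
wrist_force: [-0.8, -1.1, 5.7]
finger_gap: 0.0264
```

servo_tool --increments '[{"offset":[0,0,0],"yaw":0},{"offset":[0,0,0],"yaw":0},{"offset":[0,0,0],"yaw":0},{"offset":[0,0,0],"yaw":0},{"offset":[-1,0,0],"yaw":0},{"offset":[-4,0,0],"yaw":0},{"offset":[-8,0,0],"yaw":0},{"offset":[-12,0,0],"yaw":0}]' --claw 0.5

```text
clock: 32.6
tcp_pos: [0.531, 0.2042, 0.209]
orientation: [0.701, -0.051, 0.709, 0.055]
wrist_force: [0.5, 0.4, 0.3]
finger_gap: 0.0429
```

Run:
```python
from h import *
go(.544,-.2755,.2,83.5); js()
p,d=env.read_camera("wrist"); cv2.imwrite("pics/w11.png",p[:,:,::-1])
```

```text
t=32.60 tcp [0.531  0.2042 0.209 ] ang_y 98.6 gap 0.0429 F [0.5 0.4 0.3] -> offset [  0.62 -47.63  -5.85] yaw 15.1
q [ 0.222  0.316 -0.005  1.259  0.008  0.072] tilt x [-0.0109  0.0057 -0.9999]
```

View pics/w11.png

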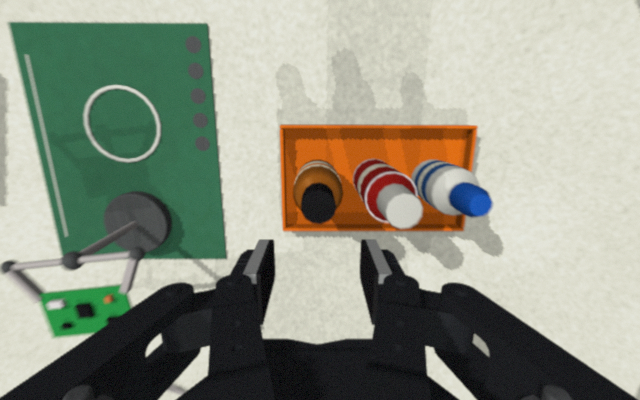

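All three stand upright in the orange tray: amber (318,190), can (385,195), white (450,188). Now the tin.

servo_tool --increments '[{"offset":[0,-4.8,-0.6],"yaw":2},{"offset":[0,-9.6,-1.2],"yaw":4},{"offset":[0,-14.4,-1.8],"yaw":6},{"offset":[0,-19.2,-2.4],"yaw":8},{"offset":[0,-24,-3],"yaw":10},{"offset":[0,-28.8,-3.5],"yaw":12},{"offset":[0,-33.6,-4.1],"yaw":14},{"offset":[0,-38.4,-4.7],"yaw":15.1}]' --claw 0.8

```text
clock: 33.45
tcp_pos: [0.5421, -0.1844, 0.2058]
orientation: [0.703, 0.042, 0.709, -0.039]
wrist_force: [1.9, 1.3, 1.4]
finger_gap: 0.0681
```

Run:
```python
from h import *
go(.544,-.2755,.12,83.5)
```

```text
t=33.45 tcp [ 0.5421 -0.1844  0.2058] ang_y 83.4 gap 0.0681 F [1.9 1.3 1.4] -> offset [ 8.53 -9.06  1.32] yaw -0.1
```

servo_tool --increments '[{"offset":[2,-4,0.6],"yaw":0},{"offset":[4,-7,1],"yaw":0},{"offset":[6,-9,1.3],"yaw":0},{"offset":[8.5,-9,1.3],"yaw":0},{"offset":[8.5,-9,1.3],"yaw":0},{"offset":[8.5,-9,1.3],"yaw":0},{"offset":[8.5,-9,1.3],"yaw":0},{"offset":[8.5,-9,1.3],"yaw":0}]'

```text
clock: 34.25
tcp_pos: [0.545, -0.2728, 0.1214]
orientation: [0.703, 0.041, 0.709, -0.039]
wrist_force: [0.2, 1.0, 0.1]
finger_gap: 0.0686
```

Run:
```python
from h import *
p,d=env.read_camera("wrist"); cv2.imwrite("pics/w12.png",p[:,:,::-1])
m=env.camera_model("wrist"); A=cloud(m,d)
w=cadw((.03,0)); k=(abs(A[...,2]-.04)<.005)&(np.hypot(A[...,0]-w[0],A[...,1]-w[1])<.035)
(a,b),r=cv2.minEnclosingCircle((A[k][:,:2]*1000).astype(np.float32)); print("tin",k.sum(),np.median(A[k],0).round(4),a,b,r)
go(.544,-.2755,.0095,83.5)
```

```text
tin 3193 [ 0.5421 -0.2743  0.0401] 543.3602294921875 -274.3353271484375 25.000782012939453
t=34.30 tcp [ 0.5449 -0.2728  0.1211] ang_y 83.5 gap 0.0679 F [-0.6 -0.3  1.3] -> offset [11.16 -0.32  0.03] yaw 0.0
```

View pics/w12.png

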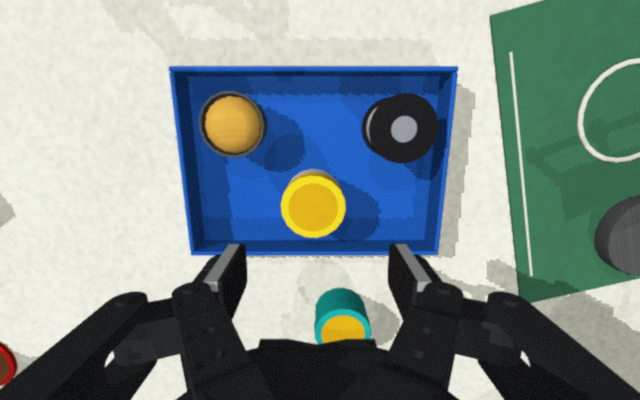

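The yellow tin (313,207) is centred between the open jaws with its sides clear, and reel and pot are untouched. Descending.

servo_tool --increments '[{"offset":[2.5,-0.2,0],"yaw":0},{"offset":[5,-0.2,0],"yaw":0},{"offset":[7.5,-0.2,0],"yaw":0},{"offset":[9.5,-0.2,0],"yaw":0},{"offset":[10.5,-0.2,0],"yaw":0},{"offset":[11.1,-0.2,0],"yaw":0},{"offset":[11.1,-0.2,0],"yaw":0},{"offset":[11.1,-0.2,0],"yaw":0}]'

```text
clock: 35.1
tcp_pos: [0.5434, -0.2746, 0.0096]
orientation: [0.703, 0.042, 0.709, -0.039]
wrist_force: [-0.0, 0.5, 0.1]
finger_gap: 0.0684
```

servo_tool --increments '[{"offset":[0,0,0],"yaw":0},{"offset":[0,0,0],"yaw":0},{"offset":[0,0,0],"yaw":0},{"offset":[0,0,0],"yaw":0},{"offset":[0,0,0],"yaw":0},{"offset":[0,0,0],"yaw":0},{"offset":[0,0,0],"yaw":0},{"offset":[0,0,0],"yaw":0}]' --claw 0

```text
clock: 35.9
tcp_pos: [0.5436, -0.2748, 0.01]
orientation: [0.703, 0.042, 0.709, -0.039]
wrist_force: [-0.5, 0.1, 5.7]
finger_gap: 0.0487
```

Run:
```python
from h import *
go(.5035,-.0125,.12,98.4)
```

```text
t=35.90 tcp [ 0.5436 -0.2748  0.01  ] ang_y 83.5 gap 0.0487 F [-0.5  0.1  5.7] -> offset [-10.85  25.64  -7.06] yaw -14.9
```

servo_tool --increments '[{"offset":[-1,0,0],"yaw":0},{"offset":[-3,0,0],"yaw":0},{"offset":[-6,0,0],"yaw":0},{"offset":[-10,1,-0.3],"yaw":-2},{"offset":[-10.9,5,-1.5],"yaw":-5},{"offset":[-10.9,9.5,-2.8],"yaw":-8},{"offset":[-10.9,14,-4],"yaw":-11},{"offset":[-10.9,18,-5.1],"yaw":-14.9}]'

```text
clock: 36.7
tcp_pos: [0.5127, -0.0883, 0.1195]
orientation: [0.702, -0.05, 0.708, 0.055]
wrist_force: [0.8, 0.3, -1.0]
finger_gap: 0.0489
```

Run:
```python
from h import *
go(.5035,-.0125,.12,98.4)
```

```text
t=36.70 tcp [ 0.5127 -0.0883  0.1195] ang_y 98.5 gap 0.0489 F [ 0.8  0.3 -1. ] -> offset [0.01 7.64 0.21] yaw 0.1
```

servo_tool --increments '[{"offset":[0,3,0.1],"yaw":0},{"offset":[0,6,0.2],"yaw":0},{"offset":[0,7.6,0.2],"yaw":0},{"offset":[2,7.6,0.2],"yaw":0},{"offset":[5,7.6,0.2],"yaw":0},{"offset":[8,7.6,0.2],"yaw":0},{"offset":[8,7.6,0.2],"yaw":0},{"offset":[8,7.6,0.2],"yaw":0}]'

```text
clock: 37.5
tcp_pos: [0.5033, -0.0145, 0.0396]
orientation: [0.701, -0.049, 0.709, 0.054]
wrist_force: [-0.2, -0.5, -0.7]
finger_gap: 0.0489
```

Run:
```python
from h import *
p,d=env.read_camera("wrist"); cv2.imwrite("pics/w13.png",p[:,:,::-1])
go(.5035,-.0125,.0095,98.4)
m=env.camera_model("wrist"); f,cx,cy=K(m)
hsv=cv2.cvtColor(p,cv2.COLOR_RGB2HSV); A=cloud(m,d)
k=(hsv[...,1]<60)&(hsv[...,2]>110)&(np.abs(np.hypot(A[...,0]-.5035,A[...,1]+.0125)-.039)<.008)&(A[...,2]<.012)
v,u=np.nonzero(k); P=onz(m,np.c_[u,v],.0055)[:,:2]*1000
s=np.linalg.lstsq(np.c_[2*P,np.ones(len(P))],(P**2).sum(1),rcond=None)[0]; print("ring",s[:2],np.sqrt(s[2]+s[:2]@s[:2]),len(P))
```

```text
t=37.55 tcp [ 0.5044 -0.0147  0.0405] ang_y 98.3 gap 0.0488 F [ 0.1 -0.6 -0.7] -> offset [ 3.1   0.21 -0.03] yaw -0.1
ring [503.90627551 -12.04620814] 38.76155514541395 1691
```

View pics/w13.png

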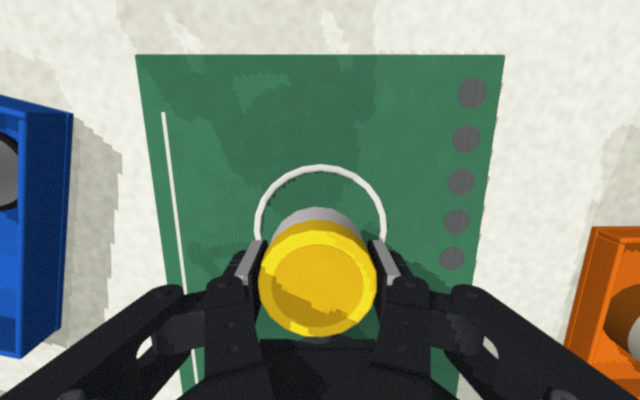

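The ring seen from the wrist agrees at (503.9,−12.0) mm, and the tin (318,280) hangs level. Lowering.

servo_tool --increments '[{"offset":[1,0.2,0],"yaw":0},{"offset":[2,0.2,0],"yaw":0},{"offset":[2.6,0.2,0],"yaw":0},{"offset":[2.9,0.2,0],"yaw":0},{"offset":[3.1,0.2,0],"yaw":0},{"offset":[3.1,0.2,0],"yaw":0},{"offset":[3.1,0.2,0],"yaw":0},{"offset":[3.1,0.2,0],"yaw":0}]'

```text
clock: 38.35
tcp_pos: [0.5026, -0.012, 0.0091]
orientation: [0.702, -0.049, 0.709, 0.054]
wrist_force: [-3.7, 0.3, 6.2]
finger_gap: 0.0484
```

Run:
```python
from h import *
go(.5035,-.0125,.009,98.4)
```

```text
t=38.35 tcp [ 0.5026 -0.012   0.0091] ang_y 98.4 gap 0.0484 F [-3.7  0.3  6.2] -> offset [ 0.   -0.07  0.08] yaw -0.0
```

In contact with about 6 N, so I release.

servo_tool --increments '[{"offset":[0,0,0],"yaw":0},{"offset":[0,0,0],"yaw":0},{"offset":[0,0,0],"yaw":0},{"offset":[0,0,0],"yaw":0},{"offset":[-1,0,0],"yaw":0},{"offset":[-4,0,0],"yaw":0},{"offset":[-8,0,0],"yaw":0},{"offset":[-13,0,0],"yaw":0}]' --claw 0.8

```text
clock: 39.15
tcp_pos: [0.503, -0.0126, 0.1391]
orientation: [0.701, -0.049, 0.71, 0.054]
wrist_force: [1.8, 0.4, 0.2]
finger_gap: 0.0683
```

Run:
```python
from h import *
p,d=env.read_camera("wrist"); cv2.imwrite("pics/w14.png",p[:,:,::-1])
m=env.camera_model("wrist"); A=cloud(m,d)
k=(abs(A[...,2]-.039)<.006)&(np.hypot(A[...,0]-.5035,A[...,1]+.0125)<.035)
(a,b),r=cv2.minEnclosingCircle((A[k][:,:2]*1000).astype(np.float32)); print("tin",k.sum(),np.median(A[k],0).round(4),a,b,r)
go(.531,.205,.21,98.6); js()
```

```text
tin 103 [ 0.4869 -0.0166  0.04  ] 497.7129821777344 -14.443534851074219 21.885873794555664
t=39.20 tcp [ 0.508  -0.0134  0.1484] ang_y 98.4 gap 0.0683 F [ 2.5 -0.2  6.2] -> offset [-6.08 21.29  5.47] yaw -0.2
q [-0.187  0.227 -0.278  1.067  0.004 -0.333] tilt x [ 1.0e-04  3.9e-03 -1.0e+00]
```

View pics/w14.png

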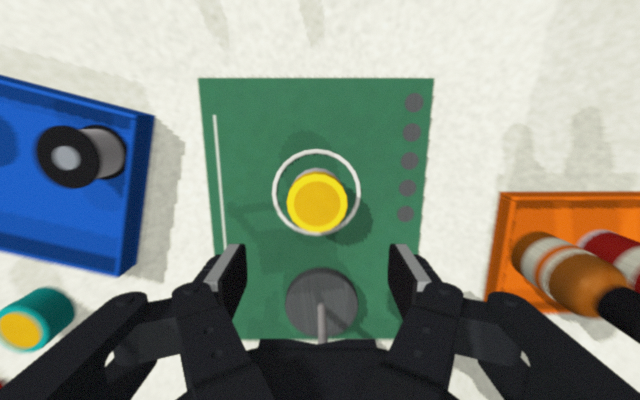

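Run:
```python
from h import *
go(.531,.205,.21,98.6)
p,d=env.read_camera("top"); cv2.imwrite("pics/t15.png",cv2.resize(p[100:300,180:500],None,fx=2.4,fy=2.4)[:,:,::-1])
p,d=env.read_camera("scene"); cv2.imwrite("pics/s15.png",cv2.resize(p[80:340,150:450],None,fx=2.2,fy=2.2)[:,:,::-1])
go(.531,.205,.21,98.6); js()
```

```text
t=39.20 tcp [ 0.508  -0.0134  0.1484] ang_y 98.4 gap 0.0683 F [ 2.5 -0.2  6.2] -> offset [-6.08 21.29  5.47] yaw -0.2
t=39.30 tcp [ 0.5075 -0.0134  0.1429] ang_y 98.4 gap 0.0679 F [ 0.2  0.  -0.4] -> offset [-6.62 21.29  5.5 ] yaw -0.2
q [-0.187  0.231 -0.286  1.056  0.004 -0.333] tilt x [-0.0017  0.0042 -1.    ]
```

View pics/t15.png

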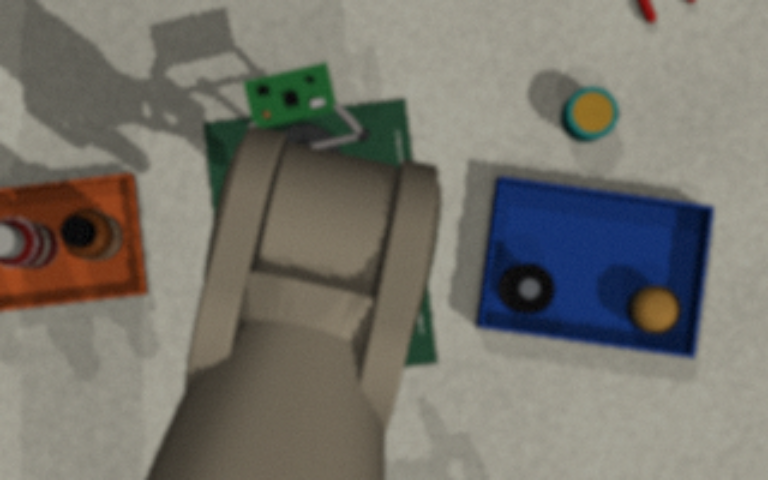

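View pics/s15.png

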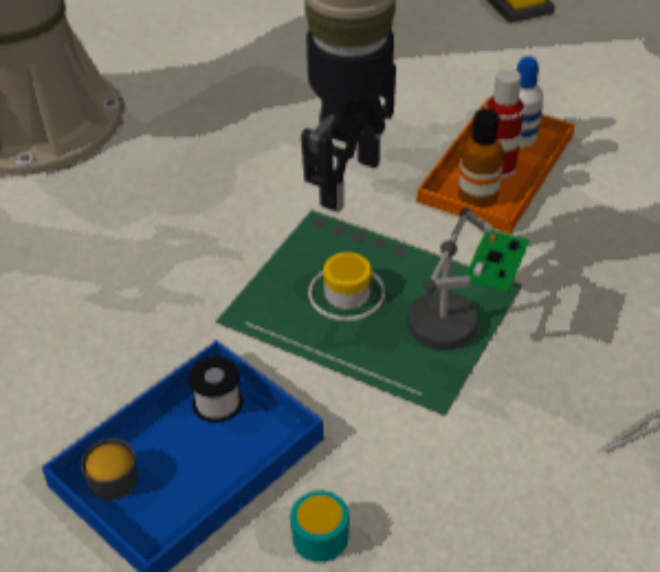

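The tin stands inside the ring, seen at (347,280) in the crop, and the force has settled to about 0, so that reading was only deceleration. Now back for amber.

servo_tool --increments '[{"offset":[-2,2,1],"yaw":0},{"offset":[-5,6,2],"yaw":0},{"offset":[-7,10.5,3],"yaw":0},{"offset":[-7,15,4.5],"yaw":0},{"offset":[-7,19,5.2],"yaw":0},{"offset":[-7,21.3,5.8],"yaw":-0.2},{"offset":[-7,21.3,5.8],"yaw":-0.2},{"offset":[-7,21.3,5.8],"yaw":-0.2}]' --claw 0.5

```text
clock: 40.1
tcp_pos: [0.5307, 0.2061, 0.2084]
orientation: [0.701, -0.051, 0.709, 0.055]
wrist_force: [0.7, -0.2, -0.8]
finger_gap: 0.0426
```

Run:
```python
from h import *
go(.5311,.2052,.0888,98.6)
```

```text
t=40.10 tcp [0.5307 0.2061 0.2084] ang_y 98.6 gap 0.0426 F [ 0.7 -0.2 -0.8] -> offset [11.96 -0.17  0.16] yaw 0.0
```

servo_tool --increments '[{"offset":[3,-0.1,0.1],"yaw":0},{"offset":[6,-0.1,0.1],"yaw":0},{"offset":[9,-0.1,0.1],"yaw":0},{"offset":[11,-0.1,0.1],"yaw":0},{"offset":[12,-0.1,0.1],"yaw":0},{"offset":[12,-0.1,0.1],"yaw":0},{"offset":[12,-0.1,0.1],"yaw":0},{"offset":[12,-0.1,0.1],"yaw":0}]'

```text
clock: 40.9
tcp_pos: [0.5325, 0.2057, 0.0909]
orientation: [0.703, -0.05, 0.708, 0.055]
wrist_force: [0.6, 0.3, 0.4]
finger_gap: 0.0428
```

servo_tool --increments '[{"offset":[0,0,0],"yaw":0},{"offset":[0,0,0],"yaw":0},{"offset":[0,0,0],"yaw":0},{"offset":[0,0,0],"yaw":0},{"offset":[0,0,0],"yaw":0},{"offset":[0,0,0],"yaw":0},{"offset":[0,0,0],"yaw":0},{"offset":[0,0,0],"yaw":0}]' --claw 0

```text
clock: 41.7
tcp_pos: [0.5326, 0.206, 0.0909]
orientation: [0.703, -0.051, 0.707, 0.055]
wrist_force: [-0.3, -0.3, 6.6]
finger_gap: 0.0266
```

Run:
```python
from h import *
go(.5374,-.3325,.255,83.5)
```

```text
t=41.70 tcp [0.5326 0.206  0.0909] ang_y 98.6 gap 0.0266 F [-0.3 -0.3  6.6] -> offset [-16.74 -53.2   -7.66] yaw 15.1
```

servo_tool --increments '[{"offset":[-1,0,0],"yaw":0},{"offset":[-3,0,0],"yaw":0},{"offset":[-6,0,0],"yaw":0},{"offset":[-10,0,0],"yaw":0},{"offset":[-14,-1,0],"yaw":0},{"offset":[-16.7,-4,-0.5],"yaw":3},{"offset":[-16.7,-8,-1.1],"yaw":9},{"offset":[-16.7,-12.5,-1.7],"yaw":15.1}]'

```text
clock: 42.5
tcp_pos: [0.5351, 0.0783, 0.2574]
orientation: [0.703, 0.043, 0.709, -0.039]
wrist_force: [1.9, -1.9, -2.1]
finger_gap: 0.0267
```

Run:
```python
from h import *
go(.539,-.3323,.255,83.5)
```

```text
t=42.50 tcp [0.5351 0.0783 0.2574] ang_y 83.4 gap 0.0267 F [ 1.9 -1.9 -2.1] -> offset [-1.000e-02 -4.075e+01  5.130e+00] yaw -0.1
```

servo_tool --increments '[{"offset":[0,-4.6,0.6],"yaw":0},{"offset":[0,-9.4,1.2],"yaw":0},{"offset":[0,-14.2,1.8],"yaw":0},{"offset":[0,-19,2.4],"yaw":0},{"offset":[0,-23.8,3],"yaw":0},{"offset":[0,-28.6,3.6],"yaw":0},{"offset":[0,-33.4,4.2],"yaw":0},{"offset":[0,-38,4.8],"yaw":0}]'

```text
clock: 43.3
tcp_pos: [0.5388, -0.3061, 0.2536]
orientation: [0.702, 0.042, 0.71, -0.038]
wrist_force: [0.3, 0.8, -1.3]
finger_gap: 0.0266
```

servo_tool --increments '[{"offset":[0,-2,0.2],"yaw":0},{"offset":[0,-2.8,0.4],"yaw":0},{"offset":[0,-2.8,0.4],"yaw":0},{"offset":[3,-2.8,0.4],"yaw":0},{"offset":[6,-2.8,0.4],"yaw":0},{"offset":[9,-2.8,0.4],"yaw":0},{"offset":[9,-2.8,0.4],"yaw":0},{"offset":[9,-2.8,0.4],"yaw":0}]'

```text
clock: 44.1
tcp_pos: [0.5393, -0.3303, 0.1638]
orientation: [0.702, 0.042, 0.71, -0.037]
wrist_force: [-0.3, -0.5, -1.4]
finger_gap: 0.0267
```

Run:
```python
from h import *
go(.539,-.3323,.0915,83.5)
p,d=env.read_camera("wrist"); cv2.imwrite("pics/w16.png",p[:,:,::-1])
```

```text
t=44.10 tcp [ 0.5393 -0.3303  0.1638] ang_y 83.6 gap 0.0267 F [-0.3 -0.5 -1.4] -> offset [ 7.23 -0.25  0.07] yaw 0.1
```

View pics/w16.png

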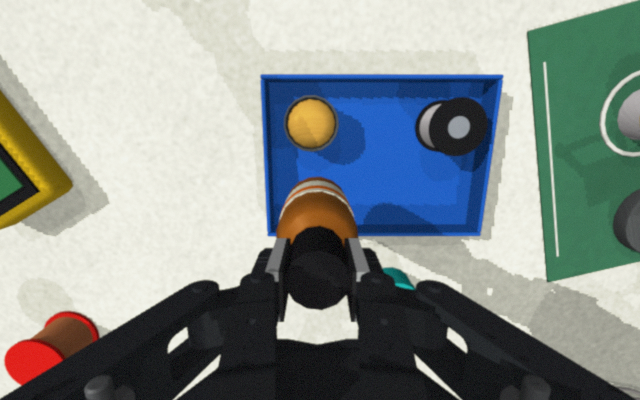

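servo_tool --increments '[{"offset":[2,-0.2,0],"yaw":0},{"offset":[4,-0.2,0],"yaw":0},{"offset":[5.5,-0.2,0],"yaw":0},{"offset":[6.5,-0.2,0],"yaw":0},{"offset":[7,-0.2,0],"yaw":0},{"offset":[7.2,-0.2,0],"yaw":0},{"offset":[7.2,-0.2,0],"yaw":0},{"offset":[7.2,-0.2,0],"yaw":0}]'

```text
clock: 44.95
tcp_pos: [0.5388, -0.334, 0.0922]
orientation: [0.703, 0.042, 0.709, -0.039]
wrist_force: [0.0, 0.4, -2.0]
finger_gap: 0.0263
```

Run:
```python
from h import *
go(.539,-.3323,.0907,83.5)
```

```text
t=44.95 tcp [ 0.5388 -0.334   0.0922] ang_y 83.5 gap 0.0263 F [ 0.   0.4 -2. ] -> offset [0.15 0.17 0.  ] yaw -0.0
```

servo_tool --increments '[{"offset":[0,0.15,0],"yaw":0},{"offset":[0.1,0.15,0],"yaw":0},{"offset":[0.2,0.15,0],"yaw":0},{"offset":[0.2,0.15,0],"yaw":0},{"offset":[0.2,0.15,0],"yaw":0},{"offset":[0.2,0.15,0],"yaw":0},{"offset":[0.2,0.15,0],"yaw":0},{"offset":[0.2,0.15,0],"yaw":0}]'

```text
clock: 45.75
tcp_pos: [0.5389, -0.3323, 0.091]
orientation: [0.703, 0.042, 0.709, -0.039]
wrist_force: [-1.0, 0.9, 7.2]
finger_gap: 0.027
```

servo_tool --increments '[{"offset":[0,0,0],"yaw":0},{"offset":[0,0,0],"yaw":0},{"offset":[0,0,0],"yaw":0},{"offset":[0,0,0],"yaw":0},{"offset":[-1,0,0],"yaw":0},{"offset":[-4,0,0],"yaw":0},{"offset":[-8,0,0],"yaw":0},{"offset":[-12,0,0],"yaw":0}]' --claw 0.5

```text
clock: 46.55
tcp_pos: [0.5393, -0.3325, 0.2107]
orientation: [0.702, 0.042, 0.71, -0.038]
wrist_force: [1.3, -1.1, -0.2]
finger_gap: 0.0423
```

Run:
```python
from h import *
go(.522,.268,.225,98.6)
p,d=env.read_camera("wrist"); cv2.imwrite("pics/w17.png",p[:,:,::-1])
```

```text
t=46.55 tcp [ 0.5393 -0.3325  0.2107] ang_y 83.5 gap 0.0423 F [ 1.3 -1.1 -0.2] -> offset [-1.03 59.47 -8.56] yaw -15.1
```

View pics/w17.png

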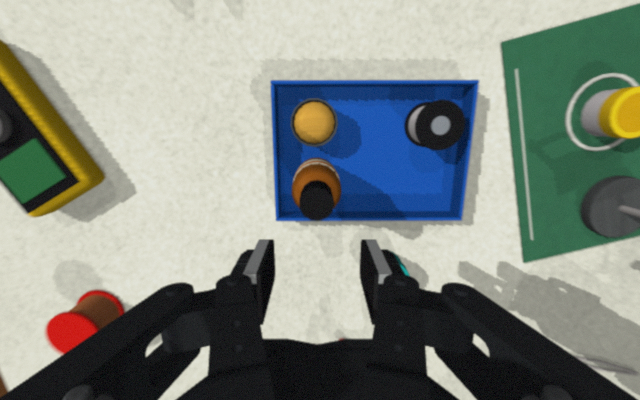

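Amber is back upright in its corner (317,192). Next the can.

servo_tool --increments '[{"offset":[-1,4.8,-0.7],"yaw":-2},{"offset":[-1.5,9.6,-1.4],"yaw":-4},{"offset":[-1.5,14.4,-2.1],"yaw":-6},{"offset":[-1.5,19.2,-2.8],"yaw":-8},{"offset":[-1.5,24,-3.5],"yaw":-10},{"offset":[-1.5,28.8,-4.1],"yaw":-12},{"offset":[-1.5,33.6,-4.8],"yaw":-14},{"offset":[-1.5,38.4,-5.5],"yaw":-15.1}]'

```text
clock: 47.4
tcp_pos: [0.5287, 0.0567, 0.2274]
orientation: [0.702, -0.051, 0.708, 0.055]
wrist_force: [1.2, -0.7, -0.7]
finger_gap: 0.0426
```

Run:
```python
from h import *
go(.522,.268,.18,98.6)
```

```text
t=47.40 tcp [0.5287 0.0567 0.2274] ang_y 98.6 gap 0.0426 F [ 1.2 -0.7 -0.7] -> offset [ 4.87 20.96  2.55] yaw 0.0
```

servo_tool --increments '[{"offset":[0,4.8,0.6],"yaw":0},{"offset":[0,9.6,1.2],"yaw":0},{"offset":[0,14.4,1.8],"yaw":0},{"offset":[0,19,2.3],"yaw":0},{"offset":[1,21,2.6],"yaw":0},{"offset":[4.9,21,2.6],"yaw":0},{"offset":[4.9,21,2.6],"yaw":0},{"offset":[4.9,21,2.6],"yaw":0}]'

```text
clock: 48.2
tcp_pos: [0.5221, 0.2663, 0.179]
orientation: [0.701, -0.051, 0.709, 0.055]
wrist_force: [1.1, 0.6, -0.1]
finger_gap: 0.0429
```

Run:
```python
from h import *
go(.522,.268,.1044,98.6)
```

```text
t=48.20 tcp [0.5221 0.2663 0.179 ] ang_y 98.6 gap 0.0429 F [ 1.1  0.6 -0.1] -> offset [7.46 0.11 0.1 ] yaw -0.0
```

servo_tool --increments '[{"offset":[2,0,0],"yaw":0},{"offset":[4,0,0],"yaw":0},{"offset":[6,0,0],"yaw":0},{"offset":[7.5,0,0],"yaw":0},{"offset":[7.5,0,0],"yaw":0},{"offset":[7.5,0,0],"yaw":0},{"offset":[7.5,0,0],"yaw":0},{"offset":[7.5,0,0],"yaw":0}]'

```text
clock: 49.0
tcp_pos: [0.5231, 0.2673, 0.1055]
orientation: [0.703, -0.05, 0.708, 0.055]
wrist_force: [0.7, 0.5, -0.0]
finger_gap: 0.0429
```

servo_tool --increments '[{"offset":[0,0,0],"yaw":0},{"offset":[0,0,0],"yaw":0},{"offset":[0,0,0],"yaw":0},{"offset":[0,0,0],"yaw":0},{"offset":[0,0,0],"yaw":0},{"offset":[0,0,0],"yaw":0},{"offset":[0,0,0],"yaw":0},{"offset":[0,0,0],"yaw":0}]' --claw 0

```text
clock: 49.8
tcp_pos: [0.5226, 0.2674, 0.105]
orientation: [0.702, -0.05, 0.708, 0.055]
wrist_force: [-0.0, 0.3, 6.7]
finger_gap: 0.0267
```

Run:
```python
from h import *
go(.4865,-.2659,.27,83.5)
```

```text
t=49.80 tcp [0.5226 0.2674 0.105 ] ang_y 98.6 gap 0.0267 F [-0.   0.3  6.7] -> offset [-16.81 -52.07 -11.65] yaw 15.1
```

servo_tool --increments '[{"offset":[-1,0,0],"yaw":0},{"offset":[-3,0,0],"yaw":0},{"offset":[-6,0,0],"yaw":0},{"offset":[-10,0,0],"yaw":0},{"offset":[-14,-1,0],"yaw":0},{"offset":[-16.8,-4,-0.9],"yaw":3},{"offset":[-16.8,-8,-1.8],"yaw":9},{"offset":[-16.8,-12.5,-2.8],"yaw":15.1}]'

```text
clock: 50.6
tcp_pos: [0.5148, 0.1379, 0.2727]
orientation: [0.703, 0.043, 0.709, -0.039]
wrist_force: [1.0, -0.7, -1.5]
finger_gap: 0.0266
```

Run:
```python
from h import *
go(.487,-.2663,.27,83.5)
```

```text
t=50.60 tcp [0.5148 0.1379 0.2727] ang_y 83.4 gap 0.0266 F [ 1.  -0.7 -1.5] -> offset [  0.05 -40.47   1.91] yaw -0.1
```

servo_tool --increments '[{"offset":[0,-4.6,0.2],"yaw":0},{"offset":[0,-9.4,0.4],"yaw":0},{"offset":[0,-14.2,0.7],"yaw":0},{"offset":[0,-19,0.9],"yaw":0},{"offset":[0,-23.8,1.1],"yaw":0},{"offset":[0,-28.6,1.3],"yaw":0},{"offset":[0,-33.4,1.6],"yaw":0},{"offset":[0,-38,1.8],"yaw":0}]'

```text
clock: 51.4
tcp_pos: [0.4886, -0.2431, 0.2695]
orientation: [0.702, 0.042, 0.71, -0.038]
wrist_force: [0.1, 0.2, -0.4]
finger_gap: 0.0266
```

servo_tool --increments '[{"offset":[0,-1.5,0.1],"yaw":0},{"offset":[0,-2.5,0.1],"yaw":0},{"offset":[0,-2.5,0.1],"yaw":0},{"offset":[3,-2.5,0.1],"yaw":0},{"offset":[6,-2.5,0.1],"yaw":0},{"offset":[9,-2.5,0.1],"yaw":0},{"offset":[9,-2.5,0.1],"yaw":0},{"offset":[9,-2.5,0.1],"yaw":0}]'

```text
clock: 52.2
tcp_pos: [0.4866, -0.264, 0.1797]
orientation: [0.702, 0.042, 0.71, -0.037]
wrist_force: [0.3, -0.4, -0.7]
finger_gap: 0.0266
```

Run:
```python
from h import *
go(.487,-.2663,.1058,83.5)
p,d=env.read_camera("wrist"); cv2.imwrite("pics/w18.png",p[:,:,::-1])
go(.487,-.2663,.1058,83.5)
```

```text
t=52.20 tcp [ 0.4866 -0.264   0.1797] ang_y 83.6 gap 0.0266 F [ 0.3 -0.4 -0.7] -> offset [ 7.38 -0.27  0.15] yaw 0.1
t=52.25 tcp [ 0.4874 -0.2649  0.1807] ang_y 83.6 gap 0.0266 F [ 0.5 -0.4 -0.6] -> offset [ 7.49 -0.17  0.05] yaw 0.1
```

View pics/w18.png

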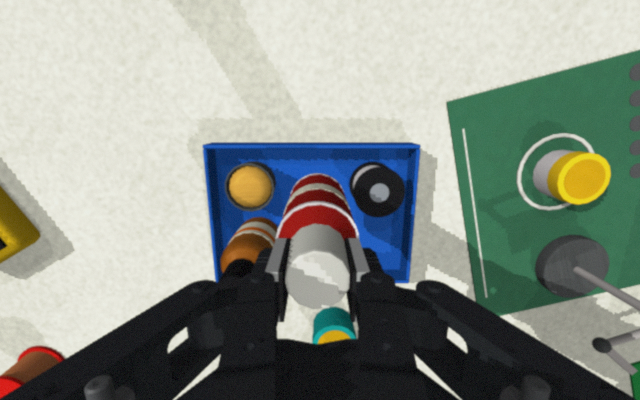

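servo_tool --increments '[{"offset":[2,-0.1,0],"yaw":0},{"offset":[4,-0.1,0],"yaw":0},{"offset":[5.5,-0.1,0],"yaw":0},{"offset":[6.5,-0.1,0],"yaw":0},{"offset":[7,-0.1,0],"yaw":0},{"offset":[7.4,-0.1,0],"yaw":0},{"offset":[7.4,-0.1,0],"yaw":0},{"offset":[7.4,-0.1,0],"yaw":0}]'

```text
clock: 53.05
tcp_pos: [0.4861, -0.2665, 0.1058]
orientation: [0.703, 0.042, 0.709, -0.039]
wrist_force: [-0.0, -0.4, -1.3]
finger_gap: 0.0264
```

Run:
```python
from h import *
go(.487,-.2663,.1050,83.5)
```

```text
t=53.05 tcp [ 0.4861 -0.2665  0.1058] ang_y 83.5 gap 0.0264 F [-0.  -0.4 -1.3] -> offset [0.08 0.03 0.09] yaw -0.0
```

servo_tool --increments '[{"offset":[0,0,0.1],"yaw":0},{"offset":[0.1,0,0.1],"yaw":0},{"offset":[0.1,0,0.1],"yaw":0},{"offset":[0.1,0,0.1],"yaw":0},{"offset":[0.1,0,0.1],"yaw":0},{"offset":[0.1,0,0.1],"yaw":0},{"offset":[0.1,0,0.1],"yaw":0},{"offset":[0.1,0,0.1],"yaw":0}]'

```text
clock: 53.85
tcp_pos: [0.4872, -0.2666, 0.1049]
orientation: [0.703, 0.042, 0.709, -0.039]
wrist_force: [0.6, 0.0, 5.4]
finger_gap: 0.0268
```

servo_tool --increments '[{"offset":[0,0,0],"yaw":0},{"offset":[0,0,0],"yaw":0},{"offset":[0,0,0],"yaw":0},{"offset":[0,0,0],"yaw":0},{"offset":[-1,0,0],"yaw":0},{"offset":[-4,0,0],"yaw":0},{"offset":[-8,0,0],"yaw":0},{"offset":[-12,0,0],"yaw":0}]' --claw 0.5

```text
clock: 54.65
tcp_pos: [0.4875, -0.2667, 0.2258]
orientation: [0.702, 0.042, 0.71, -0.038]
wrist_force: [0.9, -0.3, -0.1]
finger_gap: 0.043
```

Run:
```python
from h import *
go(.5118,.327,.225,98.6)
p,d=env.read_camera("wrist"); cv2.imwrite("pics/w19.png",p[:,:,::-1])
```

```text
t=54.65 tcp [ 0.4875 -0.2667  0.2258] ang_y 83.5 gap 0.0430 F [ 0.9 -0.3 -0.1] -> offset [ 0.42 59.26 -4.33] yaw -15.1
```

View pics/w19.png

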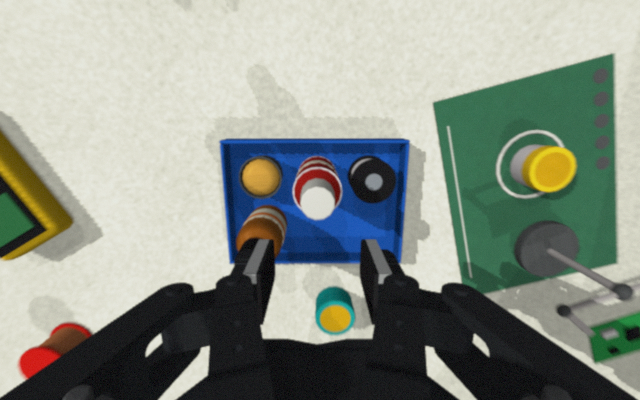

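The can is back upright at (317,185) between pot and reel. Now the white bottle.

servo_tool --increments '[{"offset":[0,4.8,-0.3],"yaw":-2},{"offset":[0,9.6,-0.6],"yaw":-4},{"offset":[0,14.4,-1],"yaw":-6},{"offset":[0,19.2,-1.4],"yaw":-8},{"offset":[0,24,-1.7],"yaw":-10},{"offset":[0,28.8,-2.1],"yaw":-12},{"offset":[0,33.6,-2.4],"yaw":-14},{"offset":[0,38.4,-2.8],"yaw":-15.1}]'

```text
clock: 55.5
tcp_pos: [0.5037, 0.1196, 0.227]
orientation: [0.702, -0.051, 0.708, 0.056]
wrist_force: [1.0, -1.1, 0.7]
finger_gap: 0.0426
```

Run:
```python
from h import *
go(.5118,.327,.18,98.6)
```

```text
t=55.50 tcp [0.5037 0.1196 0.227 ] ang_y 98.6 gap 0.0426 F [ 1.  -1.1  0.7] -> offset [ 4.81 20.35  3.95] yaw 0.0
```

servo_tool --increments '[{"offset":[0,4.8,0.9],"yaw":0},{"offset":[0,9.6,1.9],"yaw":0},{"offset":[0,14.4,2.8],"yaw":0},{"offset":[0,18.5,3.6],"yaw":0},{"offset":[1,20.3,3.9],"yaw":0},{"offset":[4.8,20.3,3.9],"yaw":0},{"offset":[4.8,20.3,3.9],"yaw":0},{"offset":[4.8,20.3,3.9],"yaw":0}]'

```text
clock: 56.3
tcp_pos: [0.5108, 0.3235, 0.1789]
orientation: [0.701, -0.051, 0.71, 0.055]
wrist_force: [0.5, 0.4, 0.2]
finger_gap: 0.0426
```

Run:
```python
from h import *
p,d=env.read_camera("wrist"); m=env.camera_model("wrist"); cv2.imwrite("pics/w20.png",p[:,:,::-1])
A=cloud(m,d); k=(abs(A[...,2]-.114)<.005)&(np.hypot(A[...,0]-.512,A[...,1]-.328)<.03)
(a,b),r=cv2.minEnclosingCircle((A[k][:,:2]*1000).astype(np.float32)); print(k.sum(),np.median(A[k],0).round(4),a,b,r)
go(.5118,.327,.0835,98.6)
```

```text
818 [0.5102 0.3342 0.1169] 512.3239135742188 334.6752624511719 12.50763988494873
t=56.35 tcp [0.5118 0.3238 0.1803] ang_y 98.5 gap 0.0428 F [ 1.1 -0.3  0.2] -> offset [9.68 0.25 0.13] yaw -0.1
```

View pics/w20.png

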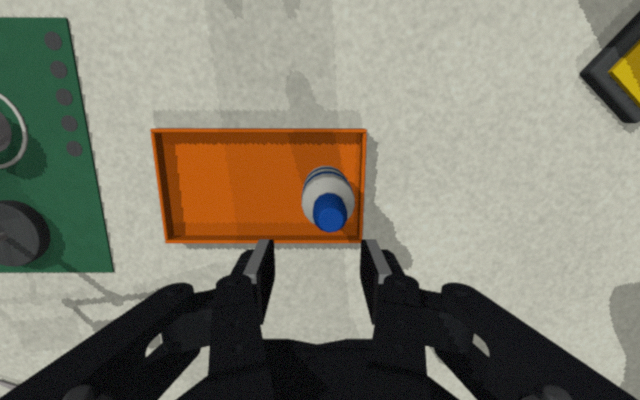

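The white bottle stands upright, cap at (329,212); it sits about 4 mm further in +y than my release, so I correct for that.

servo_tool --increments '[{"offset":[0,0.9,0.2],"yaw":0},{"offset":[2,0.9,0.2],"yaw":0},{"offset":[5,0.9,0.2],"yaw":0},{"offset":[8,0.9,0.2],"yaw":0},{"offset":[9.6,0.9,0.2],"yaw":0},{"offset":[9.6,0.9,0.2],"yaw":0},{"offset":[9.6,0.9,0.2],"yaw":0},{"offset":[9.6,0.9,0.2],"yaw":0}]'

```text
clock: 57.15
tcp_pos: [0.5128, 0.3349, 0.0856]
orientation: [0.703, -0.05, 0.707, 0.056]
wrist_force: [-0.4, 0.3, -0.3]
finger_gap: 0.0428
```

Run:
```python
from h import *
p,d=env.read_camera("wrist"); cv2.imwrite("pics/w21.png",p[:,:,::-1])
go(.5118,.334,.0835,98.6)
```

```text
t=57.20 tcp [0.5127 0.3349 0.0855] ang_y 98.6 gap 0.0425 F [-1.1 -0.6  0.7] -> offset [ 0.2  -0.08 -0.1 ] yaw -0.0
```

View pics/w21.png

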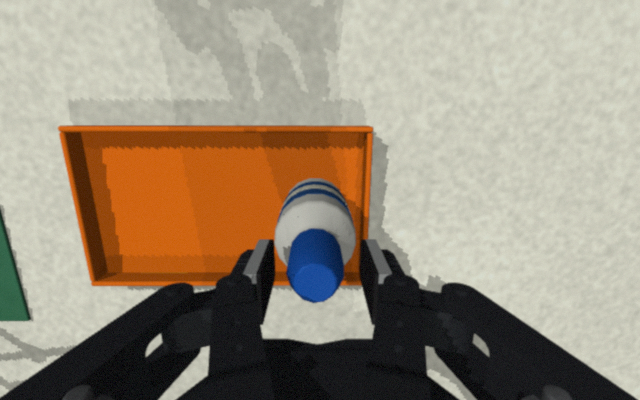

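servo_tool --increments '[{"offset":[0.2,0,0],"yaw":0},{"offset":[0.2,0,0],"yaw":0},{"offset":[0.2,0,0],"yaw":0},{"offset":[0.2,0,0],"yaw":0},{"offset":[0.2,0,0],"yaw":0},{"offset":[0.2,0,0],"yaw":0},{"offset":[0.2,0,0],"yaw":0},{"offset":[0.2,0,0],"yaw":0}]' --claw 0

```text
clock: 58.0
tcp_pos: [0.5123, 0.3344, 0.0827]
orientation: [0.703, -0.05, 0.708, 0.055]
wrist_force: [0.3, -0.6, 5.2]
finger_gap: 0.0246
```

Run:
```python
from h import *
go(.554,-.2178,.255,83.5)
```

```text
t=58.00 tcp [0.5123 0.3344 0.0827] ang_y 98.6 gap 0.0246 F [ 0.3 -0.6  5.2] -> offset [-17.62 -55.1   -4.21] yaw 15.1
```

servo_tool --increments '[{"offset":[-1,0,0],"yaw":0},{"offset":[-3,0,0],"yaw":0},{"offset":[-6,0,0],"yaw":0},{"offset":[-10,0,0],"yaw":0},{"offset":[-14,-1,0],"yaw":0},{"offset":[-17.5,-4,-0.3],"yaw":3},{"offset":[-17.5,-8,-0.6],"yaw":9},{"offset":[-17.5,-12.5,-1],"yaw":15.1}]'

```text
clock: 58.8
tcp_pos: [0.5222, 0.208, 0.2575]
orientation: [0.703, 0.043, 0.709, -0.039]
wrist_force: [-0.6, -0.3, -1.2]
finger_gap: 0.0248
```

Run:
```python
from h import *
go(.554,-.2178,.255,83.5)
```

```text
t=58.80 tcp [0.5222 0.208  0.2575] ang_y 83.4 gap 0.0248 F [-0.6 -0.3 -1.2] -> offset [ -0.08 -41.93   8.09] yaw -0.1
```

servo_tool --increments '[{"offset":[0,-4.6,0.9],"yaw":0},{"offset":[0,-9.4,1.8],"yaw":0},{"offset":[0,-14.2,2.7],"yaw":0},{"offset":[0,-19,3.6],"yaw":0},{"offset":[0,-23.8,4.5],"yaw":0},{"offset":[0,-28.6,5.5],"yaw":0},{"offset":[0,-33.4,6.4],"yaw":0},{"offset":[0,-38.2,7.4],"yaw":0}]'

```text
clock: 59.6
tcp_pos: [0.5513, -0.1814, 0.2534]
orientation: [0.702, 0.042, 0.71, -0.038]
wrist_force: [0.3, -0.1, 0.2]
finger_gap: 0.025
```

servo_tool --increments '[{"offset":[0,-2.2,0.4],"yaw":0},{"offset":[0,-3.8,0.7],"yaw":0},{"offset":[0,-3.8,0.7],"yaw":0},{"offset":[3,-3.8,0.7],"yaw":0},{"offset":[6,-3.8,0.7],"yaw":0},{"offset":[9,-3.8,0.7],"yaw":0},{"offset":[9,-3.8,0.7],"yaw":0},{"offset":[9,-3.8,0.7],"yaw":0}]'

```text
clock: 60.4
tcp_pos: [0.5534, -0.2163, 0.1632]
orientation: [0.702, 0.042, 0.71, -0.038]
wrist_force: [0.7, 0.4, -0.1]
finger_gap: 0.0253
```

Run:
```python
from h import *
p,d=env.read_camera("wrist"); cv2.imwrite("pics/w22.png",p[:,:,::-1])
go(.554,-.2178,.0832,83.5)
```

```text
t=60.45 tcp [ 0.5542 -0.217   0.1643] ang_y 83.6 gap 0.0247 F [ 0.1 -0.2 -0.5] -> offset [ 8.11 -0.11  0.06] yaw 0.1
```

View pics/w22.png

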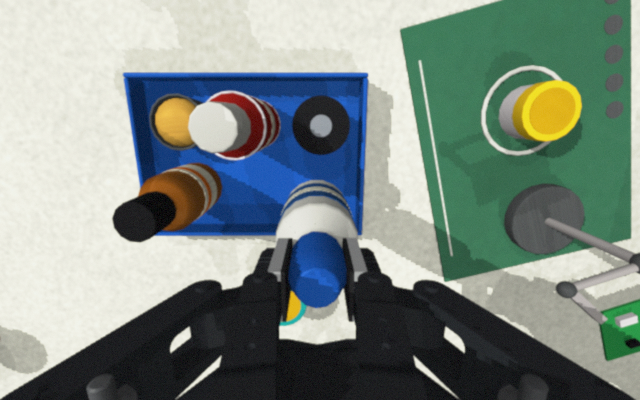

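servo_tool --increments '[{"offset":[2,0,0],"yaw":0},{"offset":[4,0,0],"yaw":0},{"offset":[6,0,0],"yaw":0},{"offset":[7.2,0,0],"yaw":0},{"offset":[7.8,0,0],"yaw":0},{"offset":[8.1,0,0],"yaw":0},{"offset":[8.1,0,0],"yaw":0},{"offset":[8.1,0,0],"yaw":0}]'

```text
clock: 61.25
tcp_pos: [0.5534, -0.2177, 0.0828]
orientation: [0.703, 0.042, 0.709, -0.039]
wrist_force: [-0.4, 0.7, 0.3]
finger_gap: 0.025
```

Run:
```python
from h import *
go(.554,-.2178,.0827,83.5)
```

```text
t=61.25 tcp [ 0.5534 -0.2177  0.0828] ang_y 83.5 gap 0.0250 F [-0.4  0.7  0.3] -> offset [ 0.01 -0.    0.06] yaw -0.0
```

servo_tool --increments '[{"offset":[0.05,0,0.05],"yaw":0},{"offset":[0.05,0,0.05],"yaw":0},{"offset":[0.05,0,0.05],"yaw":0},{"offset":[0.05,0,0.05],"yaw":0},{"offset":[0.05,0,0.05],"yaw":0},{"offset":[0.05,0,0.05],"yaw":0},{"offset":[0.05,0,0.05],"yaw":0},{"offset":[0.05,0,0.05],"yaw":0}]'

```text
clock: 62.05
tcp_pos: [0.5537, -0.2177, 0.0827]
orientation: [0.703, 0.042, 0.709, -0.039]
wrist_force: [-0.9, 1.3, 5.8]
finger_gap: 0.0248
```

servo_tool --increments '[{"offset":[0,0,0],"yaw":0},{"offset":[0,0,0],"yaw":0},{"offset":[0,0,0],"yaw":0},{"offset":[0,0,0],"yaw":0},{"offset":[-1,0,0],"yaw":0},{"offset":[-4,0,0],"yaw":0},{"offset":[-8,0,0],"yaw":0},{"offset":[-12,0,0],"yaw":0}]' --claw 0.5

```text
clock: 62.85
tcp_pos: [0.554, -0.2179, 0.2028]
orientation: [0.702, 0.042, 0.71, -0.038]
wrist_force: [0.2, -0.6, -0.7]
finger_gap: 0.0425
```

servo_tool --increments '[{"offset":[-3,0,0],"yaw":0},{"offset":[-6,0,-4],"yaw":0},{"offset":[-6,0,-8],"yaw":0},{"offset":[-6,0,-12],"yaw":0},{"offset":[-6,0,-16],"yaw":0},{"offset":[-6,0,-16],"yaw":0},{"offset":[-6,0,-16],"yaw":0},{"offset":[-6,0,-16],"yaw":0}]'

```text
clock: 63.65
tcp_pos: [0.3969, -0.2008, 0.2636]
orientation: [0.703, 0.042, 0.709, -0.039]
wrist_force: [-1.4, -0.3, -0.0]
finger_gap: 0.0427
```

Run:
```python
from h import *
go(.4,-.2178,.26,83.5)
for n in("wrist","top","scene"):
    p,d=env.read_camera(n); np.save(f"pics/{n}F.npy",p); np.save(f"pics/{n}Fd.npy",d); cv2.imwrite(f"pics/{n}F.png",p[:,:,::-1])
m=env.camera_model("top"); 
for t in("0","F"):
    C=cloud(m,np.load(f"pics/top{t}d.npy")); Cs=cloud(env.camera_model("scene"),np.load(f"pics/scene{t}d.npy"))
    for name,(lo,hi),w in [("white",(.107,.122),(.554,-.218)),("amber",(.11,.125),(.538,-.332)),("can",(.125,.14),(.486,-.266)),("tin0",(.03,.046),(.544,-.2755)),("tinring",(.03,.046),(.5035,-.0125)),("reel",(.036,.05),(.493,-.206)),("pot",(.03,.044),(.478,-.327)),("hand",(.1,.13),(.64,.01))]:
        o=[]
        for A in (C,Cs):
            k=(A[...,2]>lo)&(A[...,2]<hi)&(np.hypot(A[...,0]-w[0],A[...,1]-w[1])<(.07 if name=="hand" else .03))
            o+=[k.sum(), A[k].mean(0).round(4) if k.any() else None]
        print(t,name,*o)
```

```text
t=63.65 tcp [ 0.3969 -0.2008  0.2636] ang_y 83.5 gap 0.0427 F [-1.4 -0.3 -0. ] -> offset [ 0.35 -1.66  0.5 ] yaw -0.0
0 white 105 [ 0.5534 -0.2175  0.1142] 125 [ 0.5569 -0.2212  0.1146]
0 amber 151 [ 0.5366 -0.3317  0.1191] 212 [ 0.5398 -0.3339  0.1195]
0 can 152 [ 0.4845 -0.265   0.1337] 178 [ 0.4874 -0.2683  0.1341]
0 tin0 396 [ 0.5431 -0.2749  0.0402] 507 [ 0.5467 -0.2782  0.0411]
0 tinring 0 None 0 None
0 reel 359 [ 0.4929 -0.2063  0.0443] 347 [ 0.4935 -0.2074  0.0457]
0 pot 317 [ 0.4764 -0.3275  0.0355] 357 [ 0.4763 -0.3314  0.0369]
0 hand 1029 [0.6448 0.0164 0.115 ] 819 [0.6441 0.0138 0.1163]
F white 102 [ 0.5523 -0.2179  0.1142] 130 [ 0.5557 -0.2214  0.1144]
F amber 156 [ 0.5369 -0.3317  0.1187] 207 [ 0.5402 -0.3339  0.1194]
F can 152 [ 0.4852 -0.2653  0.1342] 189 [ 0.4885 -0.2685  0.134 ]
F tin0 0 None 0 None
F tinring 377 [ 0.5029 -0.0127  0.0395] 330 [ 0.5056 -0.0157  0.0397]
F reel 361 [ 0.4929 -0.2063  0.0444] 333 [ 0.4929 -0.2077  0.0457]
F pot 321 [ 0.4763 -0.327   0.0355] 354 [ 0.4763 -0.331   0.0369]
F hand 1031 [0.6448 0.0163 0.1151] 818 [0.6442 0.0137 0.1163]
```

View pics/sceneF.png

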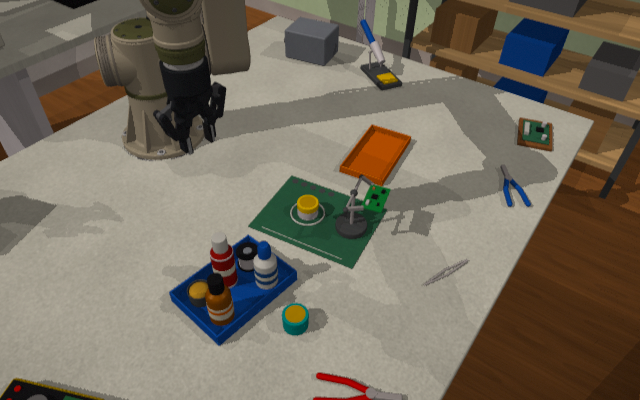

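View pics/topF.png

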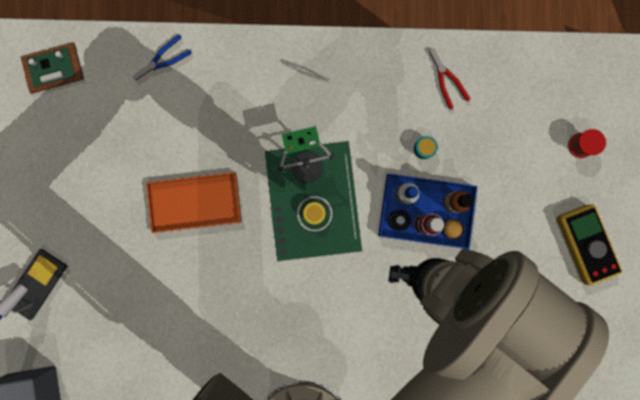

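Both final views show it as asked: tin in the ring (314,213 in the top view), three containers back within about 1 mm, orange tray empty, and the gripper clear of everything.

```bash
python3 -c "
from workcell import env
print(env.get_state()['qvel'].round(3)); print(env.hand_in())"
```

```text
[ 0.     0.003 -0.004  0.001 -0.     0.001]
the job is handed in; nothing more can be done
None
```

The job is done and handed in at about 64 s of the 147 s allowed. I moved the white bottle, the spray can and the amber bottle into the orange tray, and set the yellow-lidded tin inside the white ring. I then put amber, can and white back in their own places in the blue tray.

**Last checks (top and scene cameras, before against after):**
- **Containers:** all three stand upright, within about 1.2 mm of where they began.
- **Tin:** its centre is about 1 mm from the ring's centre in the top view. The scene view puts it about 4 mm off, in line with that camera's usual 3–4 mm disagreement with the top one, and well inside the ring either way.
- **Left alone:** the reel, pot and helping-hand stand show no movement beyond 0.6 mm, which is measurement noise.
- **Robot:** the arm was at rest and touching nothing, and the orange tray was empty again.

**What went wrong on the way:** while carrying the white bottle, joint 6 reached the end of its range and left the tool tilted by about 2.7°. The bottle was set down with that tilt and settled upright, about 4 mm from where I had aimed in the orange tray. I brought the tilt down to about 0.7° before the remaining moves and corrected for the shift when picking the bottle up again.

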